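Fetch the chisel from under the others and put those back

ROBOT

A 6-joint arm with a two-finger parallel gripper is mounted at the origin on the work surface. World frame = base frame: x ahead of the robot, y to its left, z up, the work surface at z = 0. Lengths are in mm, angles in rad, forces in N, time in s.
With the tool pointing down it reaches from about 300 to 775 mm from the base axis. Payload 14.6 kg.
Tool frame: the origin (TCP) lies at the very end of the fingers, on their centre line; the grasp point (between the pads) lies 19 mm behind it; y points along the fingers, z is the direction in which the jaws open and shut, and the axes are right-handed (so a half turn about y gives the same grasp; the last joint's range is limited). The gripper opens to 94 mm and grips with 3 to 60 N. Pads are 16 mm wide; open, the fingers measure 119 mm over their backs; the gripper's body (75 mm by 177 mm) begins 78 mm behind the grasp point.
Start: joints at [-1.247, 0.3, 1.521, -0, 1.321, -0.067], TCP at [209.503, -508.525, 205.446] pointing down, gripper open.
Joint ranges: [-3.03, 3.03], [-0.79, 2.21], [0.23, 2.52], [-1.04, 4.18], [0, 3.07], [-2.55, 2.55]. Speed limits (rad/s): [2.22, 2.22, 2.57, 3.14, 3.14, 3.14].

INTERFACE

Orientations are given as [roll, pitch, yaw] about the fixed x, y, z axes, in that order (R = Rz(yaw) Ry(pitch) Rx(roll)).
In Python, from cell import monitor, optics, manip gives the robot as it stands.
- The arm moves only by the shell command python3 -m creep 'ROWS' [FORCE]. ROWS is JSON, a list of rows, each an object of numbers: "tx", "ty", "tz": the shift along the tool's x, y, z scaled (see below); "turn": the turn about the tool's y scaled (see below); "fingers": the finger opening in mm, from 0 to 94. In form: [{"tx": .., "ty": .., "tz": .., "turn": .., "fingers": ..}, ...]. A call has 1 to 20 rows; each row is the pose to reach, as a shift and turn from the pose measured when the call began, along the tool's axes at that moment, turning the shorter way round; what a row does not reach only later rows make up. The controller multiplies each number of a shift by 200 mm and each number of a turn by pi rad. A row lasts 1/10 s, in which the tool goes at most 50 mm and 8.59 degrees, less where a joint would pass 70% of its speed; a pose out of reach is approached as far as the arm can. A call with a number of a shift or a turn outside -1 to 1 is refused whole. A call with a gripper value outside its range is refused whole. The fingers move at their own pace and stop on an object; FORCE is the grip in N (left out, the last holds). Time passes only in rows, so rows that repeat a pose let the fingers close. It gives the time, the measured TCP pose, the force and the opening at its end, in the units of the state.
- monitor.read_state(): the state, without advancing time (a new reading comes with each control period).
- optics.camera(name): name is "scene" or "top" or "wrist"; returns a dict with "frame" (480x640x3 uint8, red, green, blue), "range_z" (480x640 float32, mm along the optical axis (not along the pixel's ray), 0 where there is no reading), "fx", "fy", "cx", "cy" (pixels), "R" (3x3) and "t" (3): a world point X has camera coordinates R X + t; the wrist camera has in their place "mount" (4x4, takes a point from camera to tool coordinates, whose origin is the TCP and whose axes are the tool frame's). Camera axes: x right, y down, z forward; pixel columns grow to the right and rows downward; lengths in mm; the calibration is good to about 2 mm. A picture is of the moment at which its call begins: read the wrist's pose just before it.
- manip.sign_off(): hands the job in, once; it reports no verdict.
The state is a dict: "clock": time; "joints": joint angles; "qd": joint speeds; "effort": joint torques, N m; "eef_pos": TCP position; "eef_rot": TCP orientation; "wrist_force": force on the tool from outside, world axes, zero at the start; "moment": the same for the moment, N m; "finger_gap": finger opening in mm.
Only numpy, scipy, OpenCV 4.12 (cv2) and the standard library are available. Lean on these libraries where they do the work, as an engineer would, in place of code of your own. Each camera call takes 0.05 s, during which the arm holds its last target.

TASK

The yellow-banded chisel lies in the bottom of the wooden drawer under two others: first lay the red-banded and the blue-banded chisel aside on the grey felt mat, then lay the yellow one centred in the yellow tool rest, and only then put the red and blue ones back across the drawer, each centred and square on the clips of its own colour, whichever place it was in before. Leave the amber jar and the plain chisel without a coloured band where they are.

Things in the scene. Friction and masses are not known exactly. Their poses are not given: they have to be found in the camera images.
- red_chisel_center (a point): Centre of the red-banded chisel: a dark forged eight-sided steel bar 210 mm long, 20 mm wide and 20 mm high, about 0.5 kg, its last 25 mm forged to a thinner flat end, with a red band 44 mm long around its middle. The point lies half-way along and half-way up (10 mm above its underside); x runs along the bar to its flat working end, z up. At the start it lies across the drawer on one of the two pairs of clips, not always its own. Either end may point either way.
- blue_chisel_center (a point): Centre of the blue-banded chisel: the same bar with a blue band (210 x 20 x 20 mm, 0.5 kg); the point and axes as for the red one. At the start it lies across the drawer on the other pair of clips.
- yellow_chisel_center (a point): Centre of the yellow-banded chisel: the same kind of bar but 150 mm long, 20 mm wide and high, about 0.34 kg, the last 18 mm thinner, with a yellow band; the point half-way along and half-way up, x along the bar. At the start it lies on the floor of the drawer, along the drawer's length (y of the drawer), beneath the other two.
- drawer: Wooden drawer standing on the bench, fixed, open on top: 154 mm (its x, across) by 240 mm (its y, its length), 50 mm high, walls 12 mm, floor with a white liner 8 mm above the bench, a brass handle on its -x side that stands 40 mm out. Origin: centre of its underside.
- red_clips_seat (a point): Middle between the two red clips, fixed on top of the drawer's two long walls: each a flat pad 26 mm (across the wall) by 50 mm by 4 mm, their centres 72 mm to either side of this point along x. The point is at the height of the clips' tops, 54 mm above the bench. A chisel put back lies along this point's x, its centre 10 mm above this point. The two pairs are 90 mm apart along the drawer.
- blue_clips_seat (a point): Middle between the two blue clips, made and measured like the red ones.
- mat: Grey felt mat, the side area, fixed on the bench: 200 mm (its x) by 190 mm (its y), 4 mm thick. Origin: centre of its underside. Bars may lie on it in any direction, each with its middle over the mat.
- rest_seat (a point): Seat of the yellow tool rest, fixed on the bench: a dark wooden base 150 x 85 x 12 mm with two yellow U-shaped saddles, 45 mm to either side of the middle along x, each 20 mm long with a channel 42 mm wide between cheeks that stand 9 mm above the channel's floor (34 mm above the bench). The point is the middle of the seat at the height of the channels' floor, 25 mm above the bench; a chisel in the rest lies along x, its centre 10 mm above this point.
- jar_center (a point): Bystander: closed amber glass jar with a steel cap, 54 mm in diameter and 60 mm high, standing on the bench; the point is half-way up. Leave it.
- plain_chisel_center (a point): Bystander: a chisel without a coloured band, 150 x 20 x 20 mm, lying on the bench; the point is its centre, x along it. Leave it.
Not all that is in view belongs to the job. Leave any pink look-alike of the part that bears blue_chisel_center alone.

How it is judged:
By the outcome, as a careful person would: the job done as asked, in the order asked, and still so for the second after the job is handed in, with the robot touching nothing.
It also fails if it takes over 141 s, if anything falls off the work surface, if the arm or the gripper's body presses on something with over 40 N, if the wrist force passes 120 N, or if a joint passes its speed limit or range.

## Working session

There is one attempt and no reset: what is moved stays moved. The work goes in short steps, Python scripts to look and compute and a shell command to move; the robot and the scene stay as the last step left them, time stands still between calls to the robot, and variables do not carry over. Pictures are saved under pics/ and viewed, and the job is handed in when it is done.

```bash
ls; mkdir -p pics
cat > h.py <<'E'
import numpy as np,cv2
from cell import monitor,optics
from scipy.spatial.transform import Rotation as Ro
def st():
    s=monitor.read_state();return s
def cam(n):
    s=monitor.read_state();c=optics.camera(n);c['s']=s
    if n=='wrist':
        T=np.eye(4);T[:3,:3]=Ro.from_euler('xyz',s['eef_rot']).as_matrix();T[:3,3]=s['eef_pos']
        M=T@np.array(c['mount']);c['Rw']=M[:3,:3];c['tw']=M[:3,3]
    else:
        R=np.array(c['R']);c['Rw']=R.T;c['tw']=-R.T@np.array(c['t'])
    return c
def pt(c,u,v,z=None):
    r=c['Rw']@np.array([(u-c['cx'])/c['fx'],(v-c['cy'])/c['fy'],1])
    if z is None: d=c['range_z'][int(round(v)),int(round(u))]
    else: d=(z-c['tw'][2])/r[2]
    return c['tw']+d*r
def cloud(c):
    v,u=np.mgrid[:480,:640];d=c['range_z']
    P=np.stack([(u-c['cx'])/c['fx']*d,(v-c['cy'])/c['fy']*d,d],-1)@c['Rw'].T+c['tw']
    P[d==0]=np.nan
    return P
def save(c,f): cv2.imwrite('pics/'+f,c['frame'][:,:,::-1])
E
python3 - <<'E'
from h import *
for n in ['top','scene','wrist']:
    c=cam(n);save(c,n+'0.png');print(n,c['tw'].round(0),c['Rw'].round(2).tolist(),c['fx'])
s=st();print(s)
print(Ro.from_euler('xyz',s['eef_rot']).as_matrix().round(3))
E
```

```text
pics
top [ 326.    3. 1499.] [[-0.0, -1.0, 0.09], [-1.0, 0.0, 0.0], [-0.0, -0.09, -1.0]] 605.2478716445127
scene [881. 577. 737.] [[-0.78, 0.43, -0.46], [0.63, 0.52, -0.58], [-0.01, -0.74, -0.67]] 489.02399303631404
wrist [ 288. -478.  385.] [[0.38, -0.89, -0.26], [-0.92, -0.37, -0.11], [-0.0, 0.29, -0.96]] 347.7568495623748
{'clock': 0.15, 'joints': array([-1.24664550e+00,  3.00305644e-01,  1.52143856e+00, -2.98036201e-05,
        1.32070893e+00, -6.66002160e-02]), 'qd': array([-0.00085215, -0.00164711, -0.00206817, -0.00158037,  0.00145933,
        0.00152839]), 'effort': array([ 3.00235821e-03, -5.31952572e+01, -3.52820313e+01,  7.10213953e-02,
        2.36377650e-02, -5.97275471e-05]), 'eef_pos': array([ 209.41060278, -508.35361737,  205.03738682]), 'eef_rot': array([-1.57165682e+00,  2.84596674e-05, -2.75083424e+00]), 'wrist_force': array([-0.38363606,  0.03302925,  0.05816997]), 'moment': array([0.00977009, 0.01809356, 0.00037897]), 'finger_gap': 93.6760937825226}
[[-0.925 -0.     0.381]
 [-0.381  0.001 -0.925]
 [-0.    -1.    -0.001]]
```

View pics/top0.png

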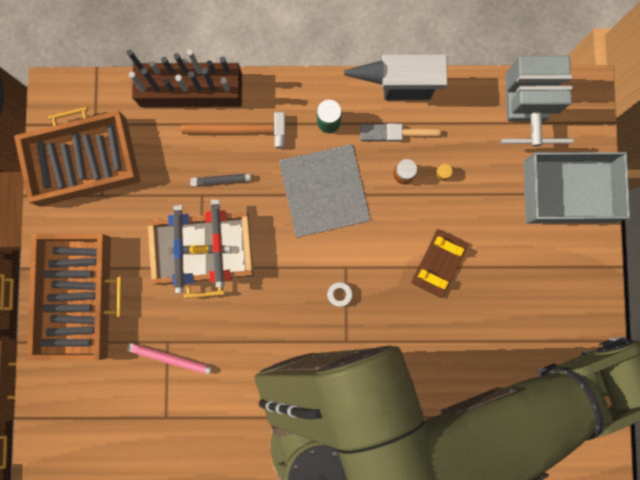

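View pics/scene0.png

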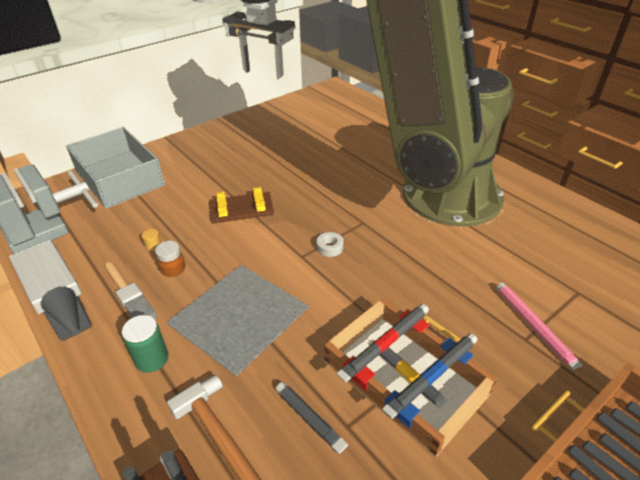

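View pics/wrist0.png

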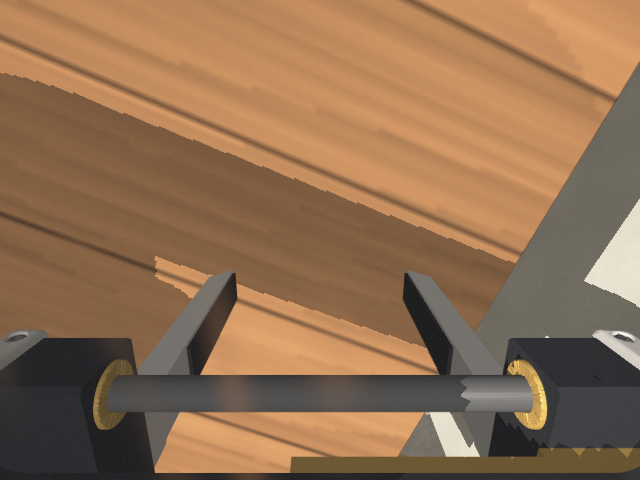

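Run:
```python
from h import *
c=cam('top');im=c['frame'][:,:,::-1]
a=cv2.resize(im[190:310,135:265],None,fx=6,fy=5*1,interpolation=cv2.INTER_CUBIC)
a=cv2.resize(im[193:307,140:264],None,fx=5,fy=5,interpolation=cv2.INTER_CUBIC)
cv2.imwrite('pics/crop1.png',a)
b=cv2.resize(im[220:310,400:490],None,fx=6,fy=6,interpolation=cv2.INTER_CUBIC)
cv2.imwrite('pics/crop2.png',b)
for n,u,v in [('red',217,243),('blue',178,249),('yel',201,250),('rest',442,264),('matc',325,191),('jar',406,170),('plain',220,180)]:
    print(n,pt(c,u,v).round(1))
for u,v in [(281,160),(354,146),(370,221),(298,236)]: print(pt(c,u,v,4).round(0))
```

```text
red [483.7 245.5  72.7]
blue [470.1 338.6  69.2]
yel [471.8 292.3  26.3]
rest [ 436.2 -298.7   13.8]
matc [619.9 -11.8  10.9]
jar [ 662.2 -208.1   54.1]
plain [647.1 249.   18.3]
[701.  98.   4.]
[736. -85.   4.]
[ 545. -124.    4.]
[508.  56.   4.]
```

View pics/crop1.png

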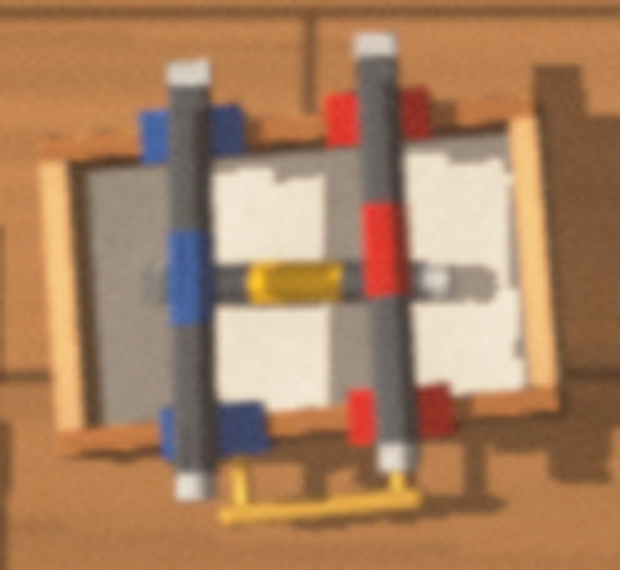

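View pics/crop2.png

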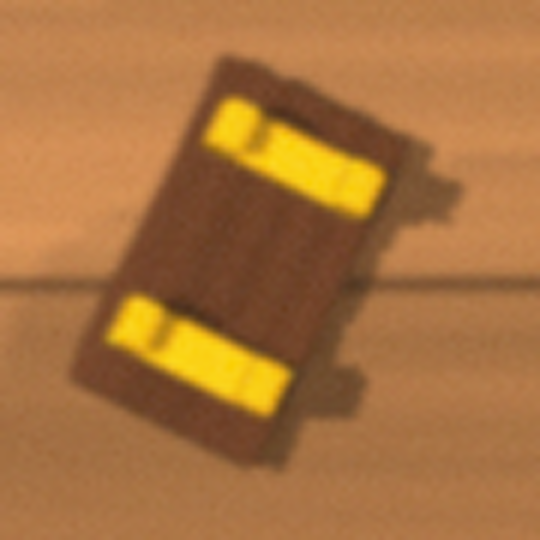

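```bash
cat >> h.py <<'E'
def go(x,y,z,zang=None):
    s=st();R=Ro.from_euler('xyz',s['eef_rot']).as_matrix();p=s['eef_pos']
    d=R.T@(np.array([x,y,z])-p)/200
    za=np.degrees(np.arctan2(R[1,2],R[0,2]))
    o={k:round(float(v),4) for k,v in zip(('tx','ty','tz'),d)}
    if zang is not None:
        t=(za-zang+180)%360-180
        o['turn']=round(t/180,4)
    print('pos',p.round(1),'zang',round(za,2),'clock',round(s['clock'],2),'gap',round(s['finger_gap'],1),'F',s['wrist_force'].round(1),o)
E
python3 -c "
from h import *
go(440,290,260,90)"
```

```text
pos [ 209.4 -508.4  205.1] zang -67.61 clock 0.2 gap 94.2 F [-0.1 -0.1 -0.8] {'tx': -2.5865, 'ty': -0.2721, 'tz': -3.2521, 'turn': np.float64(-0.8756)}
```

```bash
R='python3 -c "from h import *;go(440,290,260,90)"'
python3 -m creep '[{"tx":-0.8,"ty":-0.27,"tz":-1,"turn":-0.3},{"tx":-0.8,"ty":-0.27,"tz":-1,"turn":-0.3},{"tx":-0.8,"ty":-0.27,"tz":-1,"turn":-0.3},{"tx":-0.8,"ty":-0.27,"tz":-1,"turn":-0.3},{"tx":-0.8,"ty":-0.27,"tz":-1,"turn":-0.3},{"tx":-0.8,"ty":-0.27,"tz":-1,"turn":-0.3},{"tx":-0.8,"ty":-0.27,"tz":-1,"turn":-0.3}]'; eval "$R"
```

```text
pos [ 209.4 -508.4  205.1] zang -67.61 clock 0.2 gap 94.2 F [-0.1 -0.1 -0.8] {'tx': -2.5865, 'ty': -0.2721, 'tz': -3.2521, 'turn': np.float64(-0.8756)}$[0]: bad value
```

```bash
python3 -m creep '[{"tx":-0.8,"ty":-0.27,"tz":-1,"turn":-0.3,"fingers":94},{"tx":-0.8,"ty":-0.27,"tz":-1,"turn":-0.3,"fingers":94},{"tx":-0.8,"ty":-0.27,"tz":-1,"turn":-0.3,"fingers":94},{"tx":-0.8,"ty":-0.27,"tz":-1,"turn":-0.3,"fingers":94},{"tx":-0.8,"ty":-0.27,"tz":-1,"turn":-0.3,"fingers":94},{"tx":-0.8,"ty":-0.27,"tz":-1,"turn":-0.3,"fingers":94},{"tx":-0.8,"ty":-0.27,"tz":-1,"turn":-0.3,"fingers":94}]'; python3 -c "from h import *;go(440,290,260,90)"
```

```text
clock: 0.9
eef_pos: [281.8, -261.0, 260.1]
eef_rot: [-1.57, -0.0, -1.8]
wrist_force: [0.5, 0.4, 0.7]
finger_gap: 94.1
pos [ 281.8 -261.   260.1] zang -13.13 clock 0.9 gap 94.1 F [0.5 0.4 0.7] {'tx': -2.8629, 'ty': -0.0004, 'tz': 0.1441, 'turn': np.float64(-0.573)}
```

```bash
python3 -m creep '[{"tx":-1,"ty":0,"tz":0.05,"turn":-0.28,"fingers":94},{"tx":-1,"ty":0,"tz":0.05,"turn":-0.28,"fingers":94},{"tx":-1,"ty":0,"tz":0.05,"turn":-0.28,"fingers":94},{"tx":-1,"ty":0,"tz":0.05,"turn":-0.28,"fingers":94},{"tx":-1,"ty":0,"tz":0.05,"turn":-0.28,"fingers":94},{"tx":-1,"ty":0,"tz":0.05,"turn":-0.28,"fingers":94},{"tx":-1,"ty":0,"tz":0.05,"turn":-0.28,"fingers":94}]'; python3 -c "from h import *;go(440,290,260,90)"
```

```text
clock: 1.6
eef_pos: [337.0, -68.1, 260.0]
eef_rot: [-1.57, -0.001, -0.917]
wrist_force: [0.2, -0.0, -0.3]
finger_gap: 94.1
pos [337.  -68.1 260. ] zang 37.47 clock 1.6 gap 94.1 F [ 0.2 -0.  -0.3] {'tx': -1.1079, 'ty': -0.0008, 'tz': 1.498, 'turn': np.float64(-0.2918)}
```

```bash
python3 -m creep '[{"tx":-0.7,"ty":0,"tz":0.95,"turn":-0.29,"fingers":94},{"tx":-0.7,"ty":0,"tz":0.95,"turn":-0.29,"fingers":94},{"tx":-0.7,"ty":0,"tz":0.95,"turn":-0.29,"fingers":94},{"tx":-0.7,"ty":0,"tz":0.95,"turn":-0.29,"fingers":94},{"tx":-0.7,"ty":0,"tz":0.95,"turn":-0.29,"fingers":94},{"tx":-0.7,"ty":0,"tz":0.95,"turn":-0.29,"fingers":94},{"tx":-0.7,"ty":0,"tz":0.95,"turn":-0.29,"fingers":94}]'; python3 -c "from h import *;go(440,290,260,90)"
```

```text
clock: 2.3
eef_pos: [402.7, 158.9, 259.5]
eef_rot: [-1.572, -0.0, -0.006]
wrist_force: [-0.3, 0.5, 0.1]
finger_gap: 93.7
pos [402.7 158.9 259.5] zang 89.66 clock 2.3 gap 93.7 F [-0.3  0.5  0.1] {'tx': 0.1827, 'ty': -0.0032, 'tz': 0.6567, 'turn': np.float64(-0.0019)}
```

```bash
python3 -m creep '[{"tx":0.18,"ty":0,"tz":0.65,"turn":0,"fingers":94},{"tx":0.18,"ty":0,"tz":0.65,"turn":0,"fingers":94},{"tx":0.18,"ty":0,"tz":0.65,"turn":0,"fingers":94},{"tx":0.18,"ty":0,"tz":0.65,"turn":0,"fingers":94},{"tx":0.18,"ty":0,"tz":0.65,"turn":0,"fingers":94}]'
python3 - <<'E'
from h import *
go(440,290,260,90)
c=cam('wrist');save(c,'w1.png');np.savez('w1.npz',**{k:c[k] for k in ['frame','range_z','fx','fy','cx','cy','Rw','tw']})
c=cam('top');save(c,'t1.png')
E
```

```text
clock: 2.8
eef_pos: [439.6, 287.9, 259.0]
eef_rot: [-1.572, 0.0, -0.011]
wrist_force: [-0.5, -0.6, -0.8]
finger_gap: 94.1
pos [439.6 287.9 259. ] zang 89.34 clock 2.8 gap 94.1 F [-0.5 -0.6 -0.8] {'tx': 0.0019, 'ty': -0.0049, 'tz': 0.0103, 'turn': np.float64(-0.0036)}
```

View pics/w1.png

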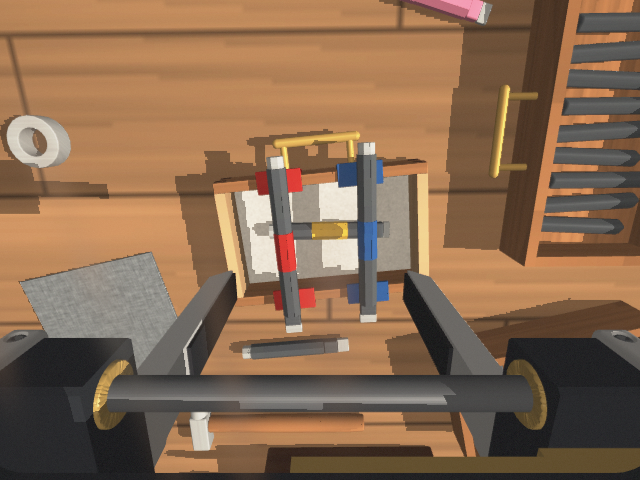

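```bash
cat >> h.py <<'E'
def seg(c,lo,hi,box=None):
    hsv=cv2.cvtColor(np.ascontiguousarray(c['frame']),cv2.COLOR_RGB2HSV)
    m=cv2.inRange(hsv,np.array(lo),np.array(hi))
    if lo[0]==0: m|=cv2.inRange(hsv,np.array((172,lo[1],lo[2])),np.array((180,hi[1],hi[2])))
    if box is not None:
        b=np.zeros_like(m);b[box[1]:box[3],box[0]:box[2]]=1;m*=b
    return m
def blobs(c,m,zfix=None,minA=40):
    P=cloud(c);n,L,S,C=cv2.connectedComponentsWithStats(m)
    for i in range(1,n):
        if S[i,4]<minA: continue
        q=P[L==i];q=q[~np.isnan(q[:,0])]
        rc=cv2.minAreaRect(q[:,:2].astype(np.float32))
        print('px',C[i].round(1),S[i,4],'mean',q.mean(0).round(1),'zmed',np.median(q[:,2]).round(1),'rect',np.round(rc[0],1),np.round(rc[1],1),round(rc[2],1))
E
python3 - <<'E'
from h import *
c=dict(np.load('w1.npz'))
for n,lo,hi in [('red',(0,170,90),(6,255,255)),('blue',(100,120,60),(125,255,255)),('yel',(20,180,100),(32,255,255))]:
    print(n);blobs(c,seg(c,lo,hi,(200,130,450,340)))
im=c['frame'][:,:,::-1]
cv2.imwrite('pics/w1c.png',cv2.resize(im[125:345,200:450],None,fx=3.1,fy=2.7))
E
```

```text
red
px [294.1 179.4] 329 mean [408.1 258.9  54.6] zmed 54.9 rect [408.4 258.7] [25.3 15.2] 4.8
px [261.5 182.2] 232 mean [410.8 222.9  54.9] zmed 55.0 rect [411.  222.7] [24.3 12. ] 3.4
px [285.4 252.2] 656 mean [486.3 248.2  73.7] zmed 74.5 rect [486.9 247.6] [43.7 19.4] 4.2
px [306.8 297.6] 280 mean [551.7 270.   54.9] zmed 54.9 rect [552.1 270.1] [25.8 18.2] 4.0
px [277.5 299.8] 136 mean [554.3 234.1  54.9] zmed 55.0 rect [555.1 234. ] [25.6  8.9] 4.0
blue
px [379.3 171.7] 130 mean [400.6 352.4  54.9] zmed 54.8 rect [400.3 352.7] [25.2  6. ] 2.2
px [346.8 173.9] 421 mean [402.6 316.9  55. ] zmed 54.9 rect [402.7 316.9] [24.1 20.7] 4.6
px [369.5 239.6] 529 mean [472.3 341.3  74.2] zmed 74.8 rect [473.5 340.4] [43.7 18.1] 2.3
px [382.1 290.6] 216 mean [543.2 361.3  54.8] zmed 54.8 rect [543.5 361.6] [25.6 13.7] 3.9
yel
```

View pics/w1c.png

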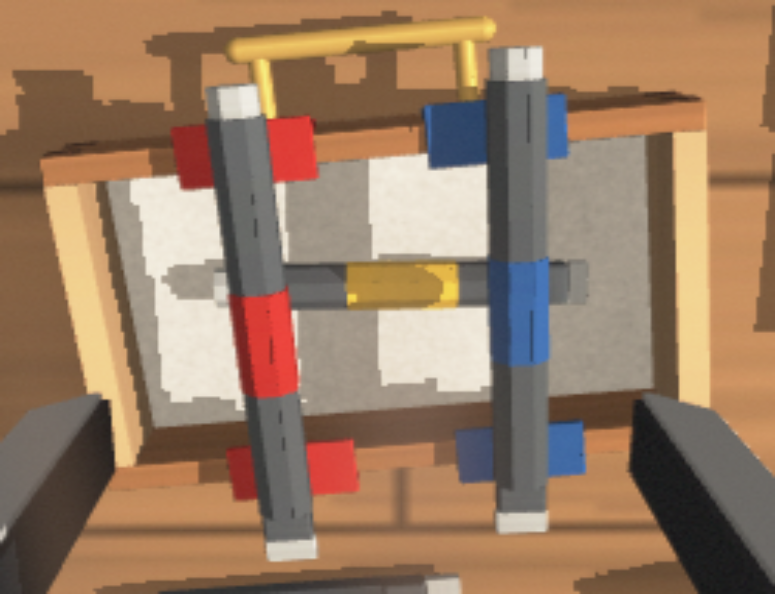

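Run:
```python
from h import *
c=dict(np.load('w1.npz'));P=cloud(c)
def rect(m,lo,hi):
    q=P[(m>0)&(P[...,2]>lo)&(P[...,2]<hi)]
    return q
res={}
for n,lo,hi in [('red',(0,170,60),(6,255,255)),('blue',(100,120,50),(125,255,255))]:
    for b in [(200,130,450,215),(200,260,450,340)]:
        q=rect(seg(c,lo,hi,b),50,58);r=cv2.minAreaRect(q[:,:2].astype(np.float32));print(n,b,len(q),np.round(r[0],1),np.round(r[1],1),round(r[2],1))
        res.setdefault(n,[]).append(r[0])
    a,b=map(np.array,res[n]);print('seat',(a+b)/2,np.linalg.norm(b-a),np.degrees(np.arctan2(*(b-a)[::-1])))
# bars: z>62
v,u=np.mgrid[:480,:640]
for n,bx in [('red',(260,150,305,335)),('blue',(350,138,385,325))]:
    m=(P[...,2]>66)&(P[...,2]<80)&(u>=bx[0])&(u<bx[2])&(v>=bx[1])&(v<bx[3])
    q=P[m][:,:2];r=cv2.minAreaRect(q.astype(np.float32));print(n,len(q),np.round(r[0],1),np.round(r[1],1),r[2], 'zmax',np.percentile(P[m][:,2],[50,95]))
# yellow
m=(P[...,2]>20)&(P[...,2]<34)&(u>=250)&(u<400)&(v>=215)&(v<245)
q=P[m][:,:2];r=cv2.minAreaRect(q.astype(np.float32));print('y',len(q),np.round(r[0],1),np.round(r[1],1),r[2],np.median(P[m][:,2]))
hsv=cv2.cvtColor(c['frame'],cv2.COLOR_RGB2HSV);mm=m&(hsv[...,1]>150);q=P[mm];print(len(q),q.mean(0),cv2.minAreaRect(q[:,:2].astype(np.float32)))
```

```text
red (200, 130, 450, 215) 554 [409.8 241.6] [25.3 49.6] 4.8
red (200, 260, 450, 340) 415 [553.4 254.4] [25.9 49.5] 4.8
seat [481.61839294 247.9672699 ] 144.15649563171414 5.086083941257799
blue (200, 130, 450, 215) 550 [402.1 331.1] [25.2 49.1] 4.9
blue (200, 260, 450, 340) 215 [543.5 361.6] [25.6 13.7] 3.9
seat [472.76864624 346.39454651] 144.67532501608198 12.17263847040811
red 3183 [487.1 246.7] [210.2  21. ] 4.010074615478516 zmax [73.43545899 75.890945  ]
blue 3289 [473.7 339.2] [210.   20.7] 2.1703708171844482 zmax [73.43207555 75.86978507]
y 1309 [476.7 298. ] [ 21.7 149.9] 0.9756069183349609 26.952882856129975
516 [473.84730241 298.38462428  27.61631151] ((475.7662353515625, 298.4156799316406), (19.831069946289062, 43.280517578125), 0.16609133780002594)
```

```bash
python3 -c "from h import *;go(487.1,246.7,57,94)"
```

```text
pos [439.6 287.4 259.6] zang 89.4 clock 2.9 gap 93.9 F [-0.1 -0.2  0.6] {'tx': 0.2393, 'ty': 1.0133, 'tz': -0.1998, 'turn': np.float64(-0.0255)}
```

```bash
python3 -m creep '[{"tx":0.239,"ty":0.4,"tz":-0.2,"turn":-0.0255,"fingers":56},{"tx":0.239,"ty":0.75,"tz":-0.2,"turn":-0.0255,"fingers":56},{"tx":0.239,"ty":0.75,"tz":-0.2,"turn":-0.0255,"fingers":56},{"tx":0.239,"ty":0.75,"tz":-0.2,"turn":-0.0255,"fingers":56},{"tx":0.239,"ty":0.75,"tz":-0.2,"turn":-0.0255,"fingers":56},{"tx":0.239,"ty":0.75,"tz":-0.2,"turn":-0.0255,"fingers":56}]'; python3 -c "from h import *;go(487.1,246.7,57,94);save(cam('wrist'),'w2.png')"
```

```text
clock: 3.5
eef_pos: [487.7, 247.0, 112.0]
eef_rot: [-1.571, -0.003, 0.069]
wrist_force: [-0.6, -1.2, 0.3]
finger_gap: 56.1
pos [487.7 247.  112. ] zang 93.93 clock 3.5 gap 56.1 F [-0.6 -1.2  0.3] {'tx': -0.004, 'ty': 0.2751, 'tz': -0.0012, 'turn': np.float64(-0.0004)}
```

View pics/w2.png

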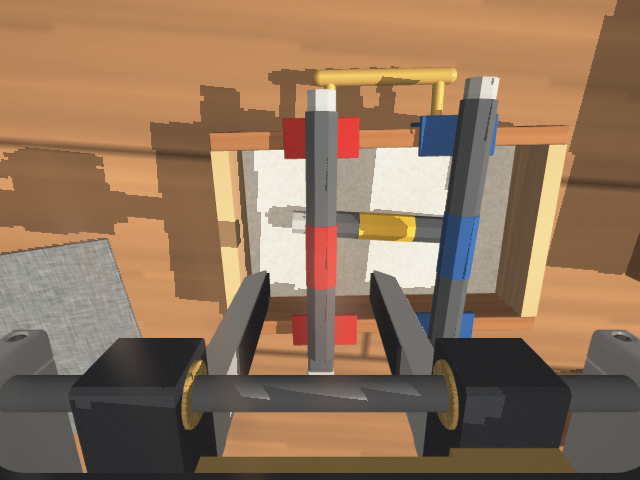

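The fingers straddle the red-banded bar (band at px 321,257), on its centre line. I'll descend and grip.

```bash
python3 -m creep '[{"tx":-0.004,"ty":0.2,"tz":0,"turn":0,"fingers":56},{"tx":-0.004,"ty":0.275,"tz":0,"turn":0,"fingers":56},{"tx":-0.004,"ty":0.275,"tz":0,"turn":0,"fingers":56},{"tx":-0.004,"ty":0.275,"tz":0,"turn":0,"fingers":56},{"tx":-0.004,"ty":0.275,"tz":0,"turn":0,"fingers":10},{"tx":-0.004,"ty":0.275,"tz":0,"turn":0,"fingers":10},{"tx":-0.004,"ty":0.275,"tz":0,"turn":0,"fingers":10},{"tx":-0.004,"ty":0.275,"tz":0,"turn":0,"fingers":10},{"tx":-0.004,"ty":0.275,"tz":0,"turn":0,"fingers":10},{"tx":-0.004,"ty":0.275,"tz":0,"turn":0,"fingers":10},{"tx":-0.004,"ty":0.275,"tz":0,"turn":0,"fingers":10}]' 40; python3 -c "from h import *;go(610,22,110,94)"
```

```text
clock: 4.65
eef_pos: [487.3, 247.4, 57.5]
eef_rot: [-1.57, -0.004, 0.069]
wrist_force: [-1.0, 0.5, 3.0]
finger_gap: 19.6
pos [487.3 247.4  57.5] zang 93.97 clock 4.65 gap 19.6 F [-1.   0.5  3. ] {'tx': 0.5353, 'ty': -0.2608, 'tz': -1.1665, 'turn': np.float64(-0.0002)}
```

```bash
python3 -m creep '[{"tx":0,"ty":-0.15,"tz":0,"turn":0,"fingers":10},{"tx":0,"ty":-0.3,"tz":0,"turn":0,"fingers":10},{"tx":0.05,"ty":-0.35,"tz":-0.15,"turn":0,"fingers":10},{"tx":0.15,"ty":-0.35,"tz":-0.35,"turn":0,"fingers":10},{"tx":0.25,"ty":-0.35,"tz":-0.55,"turn":0,"fingers":10},{"tx":0.35,"ty":-0.35,"tz":-0.75,"turn":0,"fingers":10},{"tx":0.45,"ty":-0.35,"tz":-0.95,"turn":0,"fingers":10},{"tx":0.535,"ty":-0.35,"tz":-1,"turn":0,"fingers":10},{"tx":0.535,"ty":-0.35,"tz":-1,"turn":0,"fingers":10},{"tx":0.535,"ty":-0.35,"tz":-1,"turn":0,"fingers":10}]'
python3 - <<'E'
from h import *
go(610,22,7,94);c=cam('wrist');save(c,'w3.png')
P=cloud(c)
hsv=cv2.cvtColor(c['frame'],cv2.COLOR_RGB2HSV)
m=((hsv[...,1]<50)&(hsv[...,2]>60)&(hsv[...,2]<170)&(P[...,2]>-3)&(P[...,2]<9)).astype(np.uint8)
m=cv2.morphologyEx(m,cv2.MORPH_OPEN,np.ones((5,5),np.uint8));blobs(c,m,minA=1500)
E
```

```text
clock: 5.65
eef_pos: [607.0, 55.1, 126.8]
eef_rot: [-1.57, -0.002, 0.069]
wrist_force: [0.0, 1.1, -4.2]
finger_gap: 19.9
pos [607.   55.1 126.8] zang 93.94 clock 5.65 gap 19.9 F [ 0.   1.1 -4.2] {'tx': 0.0026, 'ty': 0.5989, 'tz': -0.1664, 'turn': np.float64(-0.0003)}
px [217.3 223.4] 29121 mean [613.5 -37.6   5. ] zmed 5.0 rect [629.5 -25.8] [198.7 156.9] 12.8
```

View pics/w3.png

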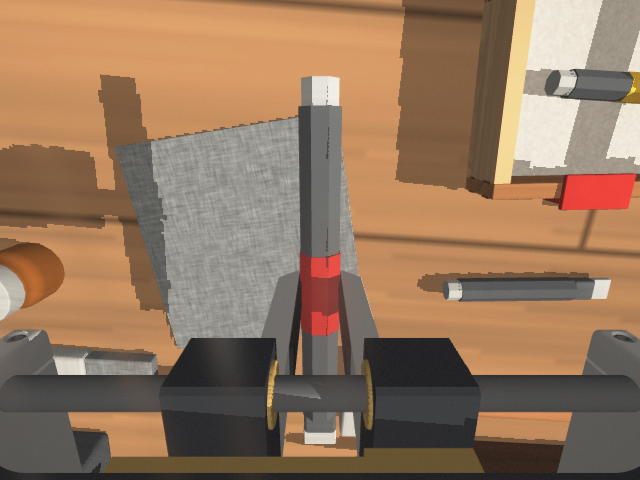

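```bash
python3 -m creep '[{"tx":0.003,"ty":0.1,"tz":-0.166,"turn":0,"fingers":10},{"tx":0.003,"ty":0.3,"tz":-0.166,"turn":0,"fingers":10},{"tx":0.003,"ty":0.45,"tz":-0.166,"turn":0,"fingers":10},{"tx":0.003,"ty":0.53,"tz":-0.166,"turn":0,"fingers":10},{"tx":0.003,"ty":0.56,"tz":-0.166,"turn":0,"fingers":10},{"tx":0.003,"ty":0.58,"tz":-0.166,"turn":0,"fingers":10},{"tx":0.003,"ty":0.59,"tz":-0.166,"turn":0,"fingers":10},{"tx":0.003,"ty":0.595,"tz":-0.166,"turn":0,"fingers":10},{"tx":0.003,"ty":0.595,"tz":-0.166,"turn":0,"fingers":10}]'; python3 -c "from h import *;go(610,22,7,94)"
```

```text
clock: 6.6
eef_pos: [610.3, 22.7, 8.8]
eef_rot: [-1.57, -0.003, 0.07]
wrist_force: [-0.4, -0.4, -3.9]
finger_gap: 19.8
pos [610.3  22.7   8.8] zang 93.99 clock 6.6 gap 19.8 F [-0.4 -0.4 -3.9] {'tx': -0.0019, 'ty': 0.0089, 'tz': -0.0032, 'turn': np.float64(-0.0001)}
```

```bash
python3 -m creep '[{"tx":0,"ty":0.008,"tz":0,"turn":0,"fingers":10},{"tx":0,"ty":0.008,"tz":0,"turn":0,"fingers":10},{"tx":0,"ty":0.008,"tz":0,"turn":0,"fingers":10}]'; python3 -c "from h import *;go(610,22,7,94)"
```

```text
clock: 6.9
eef_pos: [610.6, 22.7, 7.5]
eef_rot: [-1.57, -0.004, 0.07]
wrist_force: [1.1, -0.0, -2.9]
finger_gap: 19.6
pos [610.6  22.7   7.5] zang 93.99 clock 6.9 gap 19.6 F [ 1.1 -0.  -2.9] {'tx': -0.0031, 'ty': 0.0026, 'tz': -0.0031, 'turn': np.float64(-0.0001)}
```

Touching down; release and lift.

```bash
python3 -m creep '[{"tx":0,"ty":0.003,"tz":0,"turn":0,"fingers":10},{"tx":0,"ty":0.003,"tz":0,"turn":0,"fingers":56},{"tx":0,"ty":0.003,"tz":0,"turn":0,"fingers":56},{"tx":0,"ty":0.003,"tz":0,"turn":0,"fingers":56},{"tx":0,"ty":-0.1,"tz":0,"turn":0,"fingers":56},{"tx":0,"ty":-0.3,"tz":0,"turn":0,"fingers":56},{"tx":0,"ty":-0.5,"tz":0,"turn":0,"fingers":56},{"tx":0,"ty":-0.6,"tz":0,"turn":0,"fingers":56},{"tx":0,"ty":-0.6,"tz":0,"turn":0,"fingers":56}]'; python3 -c "from h import *;go(473.7,339.2,130,92.2);save(cam('wrist'),'w4.png')"
```

```text
clock: 7.8
eef_pos: [611.5, 22.6, 131.0]
eef_rot: [-1.571, -0.01, 0.07]
wrist_force: [0.3, -0.3, 1.2]
finger_gap: 55.9
pos [611.5  22.6 131. ] zang 93.99 clock 7.8 gap 55.9 F [ 0.3 -0.3  1.2] {'tx': -0.5773, 'ty': -0.0011, 'tz': 1.6273, 'turn': np.float64(0.0099)}
```

View pics/w4.png

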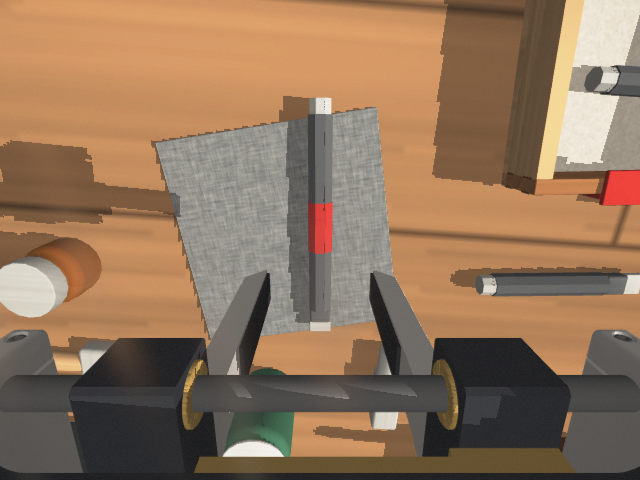

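```bash
python3 -m creep '[{"tx":-0.29,"ty":0,"tz":0.8,"turn":0.01,"fingers":56},{"tx":-0.29,"ty":0,"tz":0.8,"turn":0.01,"fingers":56},{"tx":-0.29,"ty":0,"tz":0.8,"turn":0.01,"fingers":56},{"tx":-0.29,"ty":0,"tz":0.8,"turn":0.01,"fingers":56},{"tx":-0.29,"ty":0,"tz":0.8,"turn":0.01,"fingers":56}]'; python3 -c "from h import *;go(473.7,339.2,110,92.2)"
```

```text
clock: 8.35
eef_pos: [540.1, 180.3, 126.8]
eef_rot: [-1.571, -0.004, 0.042]
wrist_force: [-0.2, -0.5, 0.2]
finger_gap: 55.8
pos [540.1 180.3 126.8] zang 92.38 clock 8.35 gap 55.8 F [-0.2 -0.5  0.2] {'tx': -0.299, 'ty': 0.0826, 'tz': 0.8078, 'turn': np.float64(0.001)}
```

```bash
python3 -m creep '[{"tx":-0.299,"ty":0.08,"tz":0.808,"turn":0.001,"fingers":56},{"tx":-0.299,"ty":0.08,"tz":0.808,"turn":0.001,"fingers":56},{"tx":-0.299,"ty":0.08,"tz":0.808,"turn":0.001,"fingers":56},{"tx":-0.299,"ty":0.08,"tz":0.808,"turn":0.001,"fingers":56},{"tx":-0.299,"ty":0.08,"tz":0.808,"turn":0.001,"fingers":56},{"tx":-0.299,"ty":0.08,"tz":0.808,"turn":0.001,"fingers":56}]'; python3 -c "from h import *;go(473.7,339.2,57,92.2);save(cam('wrist'),'w5.png')"
```

```text
clock: 8.95
eef_pos: [474.0, 338.2, 109.5]
eef_rot: [-1.572, -0.003, 0.038]
wrist_force: [1.1, 0.5, -0.1]
finger_gap: 55.9
pos [474.  338.2 109.5] zang 92.2 clock 8.95 gap 55.9 F [ 1.1  0.5 -0.1] {'tx': -0.0023, 'ty': 0.2626, 'tz': 0.0052, 'turn': np.float64(-0.0)}
```

View pics/w5.png

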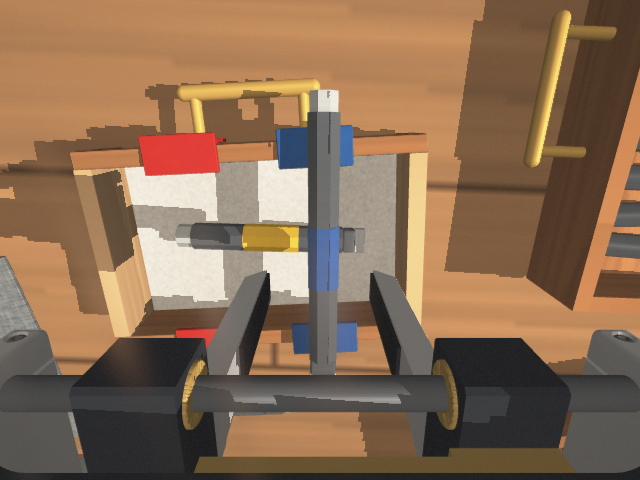

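The blue-banded dark bar (band px 324,260) sits between the fingers. The pink look-alike is elsewhere on the bench. I'll grip.

```bash
python3 -m creep '[{"tx":-0.002,"ty":0.18,"tz":0.005,"turn":0,"fingers":56},{"tx":-0.002,"ty":0.262,"tz":0.005,"turn":0,"fingers":56},{"tx":-0.002,"ty":0.262,"tz":0.005,"turn":0,"fingers":56},{"tx":-0.002,"ty":0.262,"tz":0.005,"turn":0,"fingers":56},{"tx":-0.002,"ty":0.262,"tz":0.005,"turn":0,"fingers":10},{"tx":-0.002,"ty":0.262,"tz":0.005,"turn":0,"fingers":10},{"tx":-0.002,"ty":0.262,"tz":0.005,"turn":0,"fingers":10},{"tx":-0.002,"ty":0.262,"tz":0.005,"turn":0,"fingers":10},{"tx":-0.002,"ty":0.262,"tz":0.005,"turn":0,"fingers":10},{"tx":-0.002,"ty":0.262,"tz":0.005,"turn":0,"fingers":10},{"tx":-0.002,"ty":0.262,"tz":0.005,"turn":0,"fingers":10}]' 40; python3 -c "from h import *;go(610,-55,130,94)"
```

```text
clock: 10.1
eef_pos: [474.2, 339.1, 57.7]
eef_rot: [-1.571, -0.004, 0.037]
wrist_force: [-0.1, 2.4, 2.6]
finger_gap: 19.7
pos [474.2 339.1  57.7] zang 92.14 clock 10.1 gap 19.7 F [-0.1  2.4  2.6] {'tx': 0.6063, 'ty': -0.3587, 'tz': -1.9944, 'turn': np.float64(-0.0103)}
```

```bash
python3 -m creep '[{"tx":0,"ty":-0.15,"tz":0,"turn":0,"fingers":10},{"tx":0,"ty":-0.3,"tz":0,"turn":0,"fingers":10},{"tx":0.05,"ty":-0.36,"tz":-0.15,"turn":-0.01,"fingers":10},{"tx":0.1,"ty":-0.36,"tz":-0.35,"turn":-0.01,"fingers":10},{"tx":0.16,"ty":-0.36,"tz":-0.55,"turn":-0.01,"fingers":10},{"tx":0.22,"ty":-0.36,"tz":-0.75,"turn":-0.01,"fingers":10},{"tx":0.28,"ty":-0.36,"tz":-0.95,"turn":-0.01,"fingers":10},{"tx":0.3,"ty":-0.36,"tz":-1,"turn":-0.01,"fingers":10},{"tx":0.3,"ty":-0.36,"tz":-1,"turn":-0.01,"fingers":10}]'; python3 -c "from h import *;go(610,-55,130,94)"
```

```text
clock: 11.0
eef_pos: [541.4, 140.0, 129.4]
eef_rot: [-1.571, -0.003, 0.066]
wrist_force: [-0.5, -0.4, -3.8]
finger_gap: 19.5
pos [541.4 140.  129.4] zang 93.8 clock 11.0 gap 19.5 F [-0.5 -0.4 -3.8] {'tx': 0.2774, 'ty': -0.0017, 'tz': -0.9956, 'turn': np.float64(-0.0011)}
```

```bash
python3 -m creep '[{"tx":0.06,"ty":0,"tz":-0.2,"turn":-0.001,"fingers":10},{"tx":0.12,"ty":0,"tz":-0.4,"turn":-0.001,"fingers":10},{"tx":0.18,"ty":0,"tz":-0.6,"turn":-0.001,"fingers":10},{"tx":0.24,"ty":0,"tz":-0.8,"turn":-0.001,"fingers":10},{"tx":0.277,"ty":0,"tz":-0.99,"turn":-0.001,"fingers":10},{"tx":0.277,"ty":0,"tz":-0.99,"turn":-0.001,"fingers":10},{"tx":0.277,"ty":0,"tz":-0.99,"turn":-0.001,"fingers":10},{"tx":0.277,"ty":0.2,"tz":-0.99,"turn":-0.001,"fingers":10},{"tx":0.277,"ty":0.4,"tz":-0.99,"turn":-0.001,"fingers":10},{"tx":0.277,"ty":0.5,"tz":-0.99,"turn":-0.001,"fingers":10},{"tx":0.277,"ty":0.55,"tz":-0.99,"turn":-0.001,"fingers":10},{"tx":0.277,"ty":0.58,"tz":-0.99,"turn":-0.001,"fingers":10},{"tx":0.277,"ty":0.595,"tz":-0.99,"turn":-0.001,"fingers":10},{"tx":0.277,"ty":0.595,"tz":-0.99,"turn":-0.001,"fingers":10}]'; python3 -c "from h import *;go(610,-55,7.5,94)"
```

```text
clock: 12.4
eef_pos: [610.6, -53.6, 11.4]
eef_rot: [-1.572, -0.004, 0.07]
wrist_force: [0.2, 0.1, -3.2]
finger_gap: 19.1
pos [610.6 -53.6  11.4] zang 94.01 clock 12.4 gap 19.1 F [ 0.2  0.1 -3.2] {'tx': -0.0034, 'ty': 0.0195, 'tz': -0.0066, 'turn': np.float64(0.0)}
```

```bash
python3 -m creep '[{"tx":0,"ty":0.01,"tz":0,"turn":0,"fingers":10},{"tx":0,"ty":0.019,"tz":0,"turn":0,"fingers":10},{"tx":0,"ty":0.019,"tz":0,"turn":0,"fingers":10},{"tx":0,"ty":0.02,"tz":0,"turn":0,"fingers":10},{"tx":0,"ty":0.02,"tz":0,"turn":0,"fingers":50},{"tx":0,"ty":0.02,"tz":0,"turn":0,"fingers":50},{"tx":0,"ty":0.02,"tz":0,"turn":0,"fingers":50},{"tx":0,"ty":0.02,"tz":0,"turn":0,"fingers":50},{"tx":0,"ty":-0.1,"tz":0,"turn":0,"fingers":50},{"tx":0,"ty":-0.3,"tz":0,"turn":0,"fingers":50},{"tx":0,"ty":-0.5,"tz":0,"turn":0,"fingers":50},{"tx":0,"ty":-0.7,"tz":0,"turn":0,"fingers":50},{"tx":0,"ty":-0.7,"tz":0,"turn":0,"fingers":50}]'
python3 - <<'E'
from h import *
go(440,292,150,0);c=cam('wrist');save(c,'w6.png')
P=cloud(c);v,u=np.mgrid[:480,:640]
m=((P[...,2]>17)&(P[...,2]<30)&(v<335)).astype(np.uint8);blobs(c,m,minA=400)
c=cam('top');save(c,'t2.png')
E
```

```text
clock: 13.7
eef_pos: [612.2, -53.8, 157.4]
eef_rot: [-1.574, -0.013, 0.07]
wrist_force: [-0.4, 0.3, -0.5]
finger_gap: 50.2
pos [612.2 -53.8 157.4] zang 94.01 clock 13.7 gap 50.2 F [-0.4  0.3 -0.5] {'tx': -0.7382, 'ty': 0.0229, 'tz': 1.7851, 'turn': np.float64(0.5223)}
px [602.9  92.2] 2211 mean [485.8 172.7  23.5] zmed 23.5 rect [490.7 173.2] [149.3   3.6] 5.2
px [25.2 49.6] 1226 mean [ 486.  -302.2   25. ] zmed 25.7 rect [ 486.7 -304.9] [51.8 20.5] 63.0
px [320.2 204.1] 4610 mean [599.2 -55.5  22.9] zmed 23.5 rect [610.  -54.9] [209.   20.8] 4.5
px [402.7 196.9] 4045 mean [586.1  19.   23.1] zmed 23.7 rect [600.6  20.9] [190.   21.5] 4.0
px [171.8 251.3] 417 mean [ 652.1 -194.    23.9] zmed 24.3 rect [ 654.8 -198.8] [53.1 22.8] 50.7
px [594.1 279.3] 1316 mean [653.  220.5  19.8] zmed 20.0 rect [654.  221.1] [18.5 93.2] 5.9
```

View pics/w6.png

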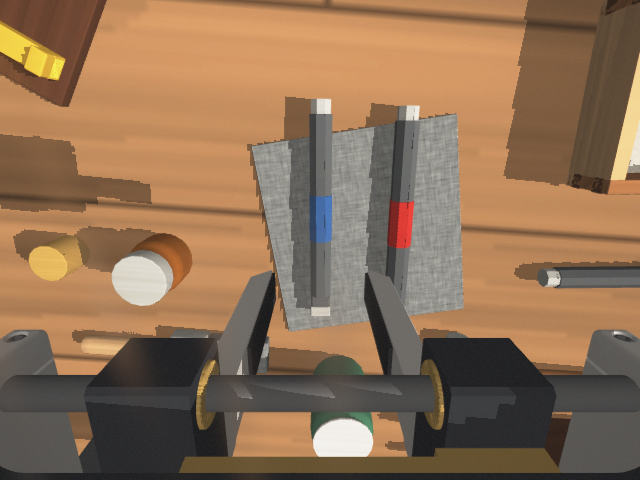

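Both bars lie on the mat, blue at px (320,210) and red at (403,210). Next is the yellow one.

```bash
python3 -m creep '[{"tx":-0.37,"ty":0.02,"tz":0.89,"turn":0.26,"fingers":50},{"tx":-0.37,"ty":0.02,"tz":0.89,"turn":0.26,"fingers":50},{"tx":-0.37,"ty":0.02,"tz":0.89,"turn":0.26,"fingers":50},{"tx":-0.37,"ty":0.02,"tz":0.89,"turn":0.26,"fingers":50},{"tx":-0.37,"ty":0.02,"tz":0.89,"turn":0.26,"fingers":50},{"tx":-0.37,"ty":0.02,"tz":0.89,"turn":0.26,"fingers":50},{"tx":-0.37,"ty":0.02,"tz":0.89,"turn":0.26,"fingers":50}]'; python3 -c "from h import *;go(476.7,298,150,1)"
```

```text
clock: 14.5
eef_pos: [523.3, 119.1, 146.0]
eef_rot: [-1.57, -0.003, -0.747]
wrist_force: [0.8, 0.6, -0.1]
finger_gap: 50.2
pos [523.3 119.1 146. ] zang 47.17 clock 14.5 gap 50.2 F [ 0.8  0.6 -0.1] {'tx': -0.779, 'ty': -0.0218, 'tz': 0.4977, 'turn': np.float64(0.2565)}
```

```bash
python3 -m creep '[{"tx":-0.779,"ty":-0.02,"tz":0.498,"turn":0.2565,"fingers":50},{"tx":-0.779,"ty":-0.02,"tz":0.498,"turn":0.2565,"fingers":50},{"tx":-0.779,"ty":-0.02,"tz":0.498,"turn":0.2565,"fingers":50},{"tx":-0.779,"ty":-0.02,"tz":0.498,"turn":0.2565,"fingers":50},{"tx":-0.779,"ty":-0.02,"tz":0.498,"turn":0.2565,"fingers":50},{"tx":-0.779,"ty":-0.02,"tz":0.498,"turn":0.2565,"fingers":50},{"tx":-0.779,"ty":-0.02,"tz":0.498,"turn":0.2565,"fingers":50}]'
python3 - <<'E'
from h import *
go(476.7,298,11,1);c=cam('wrist');save(c,'w7.png')
P=cloud(c);hsv=cv2.cvtColor(c['frame'],cv2.COLOR_RGB2HSV)
I=(P[...,0]>420)&(P[...,0]<535)&(P[...,1]>200)&(P[...,1]<390)
m=(I&(P[...,2]>19)&(P[...,2]<34)).astype(np.uint8);blobs(c,m,minA=200)
blobs(c,m*(hsv[...,1]>150),minA=100)
for n,lo,hi in [('red',(0,170,60),(6,255,255)),('blue',(100,120,50),(125,255,255))]:
    blobs(c,seg(c,lo,hi))
print('liner',np.nanmedian(P[...,2][I&(P[...,2]<14)]))
E
```

```text
clock: 15.2
eef_pos: [476.5, 297.9, 148.6]
eef_rot: [-1.569, -0.002, -1.552]
wrist_force: [-0.7, 0.4, -0.1]
finger_gap: 49.9
pos [476.5 297.9 148.6] zang 1.07 clock 15.2 gap 49.9 F [-0.7  0.4 -0.1] {'tx': -0.0016, 'ty': 0.6878, 'tz': 0.0002, 'turn': np.float64(0.0004)}
px [318.3 218.1] 3536 mean [476.6 303.9  26.7] zmed 27.4 rect [476.8 297.8] [ 20.8 149.9] 0.5
px [318.2 225.4] 1056 mean [476.6 298.8  27.7] zmed 28.4 rect [476.6 298.2] [20.6 44.3] 0.2
px [408.3 280.7] 1393 mean [554.6 258.6  54.7] zmed 54.9 rect [561.2 258.8] [36.6 55.3] 28.6
px [235.3 284.3] 817 mean [406.3 252.5  54.7] zmed 54.9 rect [410.2 245. ] [25.6 43.8] 5.1
px [406.7 179.6] 2046 mean [545.3 344.7  54.9] zmed 54.9 rect [545.5 344. ] [25.8 49.5] 5.2
px [225.7 192.2] 2006 mean [402.7 331.9  54.9] zmed 54.9 rect [402.5 331.2] [25.9 49.6] 5.0
liner 9.256595792334394
```

View pics/w7.png

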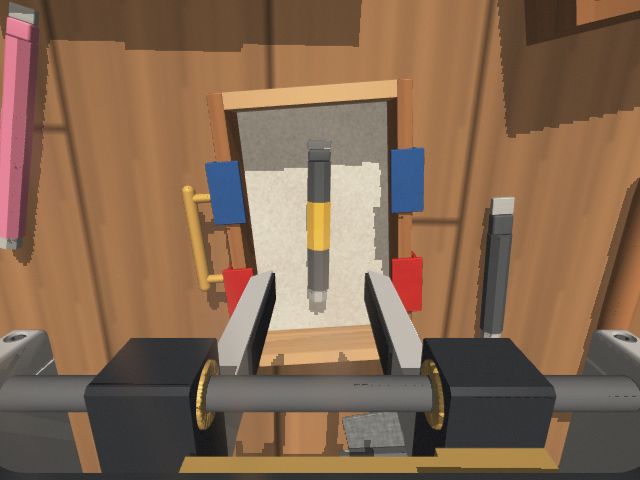

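The empty clips are now fully visible, and the blue seat re-measures at (474.0, 337.6), which agrees with before. The fingers straddle the yellow bar (px 318,225), so I'll grip it.

```bash
python3 -m creep '[{"tx":-0.001,"ty":0.2,"tz":0,"turn":0,"fingers":50},{"tx":-0.001,"ty":0.4,"tz":0,"turn":0,"fingers":50},{"tx":-0.001,"ty":0.55,"tz":0,"turn":0,"fingers":50},{"tx":-0.001,"ty":0.63,"tz":0,"turn":0,"fingers":50},{"tx":-0.001,"ty":0.66,"tz":0,"turn":0,"fingers":50},{"tx":-0.001,"ty":0.68,"tz":0,"turn":0,"fingers":50},{"tx":-0.001,"ty":0.686,"tz":0,"turn":0,"fingers":50},{"tx":-0.001,"ty":0.686,"tz":0,"turn":0,"fingers":50},{"tx":-0.001,"ty":0.686,"tz":0,"turn":0,"fingers":50}]'; python3 -c "from h import *;go(476.7,298,11,1)"
```

```text
clock: 16.15
eef_pos: [477.2, 297.8, 12.3]
eef_rot: [-1.568, -0.001, -1.549]
wrist_force: [-0.1, 0.6, -0.2]
finger_gap: 50.0
pos [477.2 297.8  12.3] zang 1.27 clock 16.15 gap 50.0 F [-0.1  0.6 -0.2] {'tx': -0.001, 'ty': 0.0067, 'tz': -0.0026, 'turn': np.float64(0.0015)}
```

```bash
python3 -m creep '[{"tx":0,"ty":0.006,"tz":-0.002,"turn":0.002,"fingers":10},{"tx":0,"ty":0.006,"tz":-0.002,"turn":0.002,"fingers":10},{"tx":0,"ty":0.006,"tz":-0.002,"turn":0.002,"fingers":10},{"tx":0,"ty":0.006,"tz":-0.002,"turn":0.002,"fingers":10},{"tx":0,"ty":0.006,"tz":-0.002,"turn":0.002,"fingers":10},{"tx":0,"ty":0.006,"tz":-0.002,"turn":0.002,"fingers":10},{"tx":0,"ty":0.006,"tz":-0.002,"turn":0.002,"fingers":10}]' 40; python3 -c "from h import *;go(476.7,298,11,1)"
```

```text
clock: 16.85
eef_pos: [476.7, 297.8, 11.2]
eef_rot: [-1.568, -0.001, -1.555]
wrist_force: [-3.0, -0.8, 3.6]
finger_gap: 19.7
pos [476.7 297.8  11.2] zang 0.91 clock 16.85 gap 19.7 F [-3.  -0.8  3.6] {'tx': -0.0009, 'ty': 0.001, 'tz': 0.0002, 'turn': np.float64(-0.0005)}
```

```bash
python3 -m creep '[{"tx":0,"ty":-0.15,"tz":0,"turn":0,"fingers":10},{"tx":0,"ty":-0.35,"tz":0,"turn":0,"fingers":10},{"tx":0,"ty":-0.55,"tz":0,"turn":0,"fingers":10},{"tx":0.1,"ty":-0.65,"tz":0,"turn":0,"fingers":10},{"tx":0.3,"ty":-0.65,"tz":-0.02,"turn":0,"fingers":10},{"tx":0.5,"ty":-0.65,"tz":-0.03,"turn":-0.02,"fingers":10},{"tx":0.7,"ty":-0.65,"tz":-0.05,"turn":-0.05,"fingers":10},{"tx":0.9,"ty":-0.65,"tz":-0.05,"turn":-0.08,"fingers":10},{"tx":1,"ty":-0.65,"tz":-0.05,"turn":-0.1,"fingers":10},{"tx":1,"ty":-0.65,"tz":-0.05,"turn":-0.1,"fingers":10}]'; python3 -c "from h import *;go(410,-285,140,64)"
```

```text
clock: 17.85
eef_pos: [469.4, 95.6, 141.1]
eef_rot: [-1.569, -0.002, -1.242]
wrist_force: [0.6, -0.1, -3.7]
finger_gap: 19.5
pos [469.4  95.6 141.1] zang 18.86 clock 17.85 gap 19.5 F [ 0.6 -0.1 -3.7] {'tx': 1.7049, 'ty': 0.0085, 'tz': -0.8966, 'turn': np.float64(-0.2508)}
```

```bash
python3 -m creep '[{"tx":0.2,"ty":0,"tz":-0.1,"turn":-0.03,"fingers":10},{"tx":0.4,"ty":0,"tz":-0.2,"turn":-0.06,"fingers":10},{"tx":0.6,"ty":0,"tz":-0.3,"turn":-0.09,"fingers":10},{"tx":0.8,"ty":0,"tz":-0.4,"turn":-0.12,"fingers":10},{"tx":1,"ty":0,"tz":-0.5,"turn":-0.15,"fingers":10},{"tx":1,"ty":0,"tz":-0.5,"turn":-0.15,"fingers":10},{"tx":1,"ty":0,"tz":-0.5,"turn":-0.15,"fingers":10}]'; python3 -c "from h import *;go(410,-285,140,64)"
```

```text
clock: 18.55
eef_pos: [439.4, -126.2, 141.2]
eef_rot: [-1.571, -0.002, -0.773]
wrist_force: [-0.4, 1.0, -4.1]
finger_gap: 19.8
pos [ 439.4 -126.2  141.2] zang 45.68 clock 18.55 gap 19.8 F [-0.4  1.  -4.1] {'tx': 0.4497, 'ty': 0.0067, 'tz': -0.6708, 'turn': np.float64(-0.1018)}
```

```bash
python3 -c "from h import *;go(400,-210,170,64)"
```

```text
pos [ 439.4 -126.2  141.2] zang 45.68 clock 18.55 gap 19.8 F [-0.4  1.  -4.1] {'tx': 0.1523, 'ty': -0.1439, 'tz': -0.4374, 'turn': np.float64(-0.1018)}
```

```bash
python3 -m creep '[{"tx":0.05,"ty":-0.05,"tz":-0.15,"turn":-0.04,"fingers":10},{"tx":0.1,"ty":-0.1,"tz":-0.3,"turn":-0.08,"fingers":10},{"tx":0.15,"ty":-0.14,"tz":-0.43,"turn":-0.1,"fingers":10},{"tx":0.15,"ty":-0.14,"tz":-0.43,"turn":-0.1,"fingers":10},{"tx":0.15,"ty":-0.14,"tz":-0.43,"turn":-0.1,"fingers":10}]'
python3 - <<'E'
from h import *
go(436,-299,120,64);c=cam('wrist');save(c,'w8.png')
P=cloud(c)
print('saddles');m=seg(c,(20,150,60),(32,255,255))
n,L,S,C=cv2.connectedComponentsWithStats(m)
for i in range(1,n):
    if S[i,4]>150:
        q=P[L==i];q=q[(q[:,2]>20)&(q[:,2]<40)]
        if len(q)<100: continue
        r=cv2.minAreaRect(q[:,:2].astype(np.float32));print(C[i].round(),S[i],len(q),np.round(r[0],1),np.round(r[1],1),round(r[2],1))
np.savez('w8.npz',**{k:c[k] for k in ['frame','range_z','fx','fy','cx','cy','Rw','tw']})
E
```

```text
clock: 19.05
eef_pos: [401.1, -207.7, 169.0]
eef_rot: [-1.571, -0.002, -0.461]
wrist_force: [-0.8, -0.4, -4.0]
finger_gap: 19.6
pos [ 401.1 -207.7  169. ] zang 63.6 clock 19.05 gap 19.6 F [-0.8 -0.4 -4. ] {'tx': 0.359, 'ty': 0.2459, 'tz': -0.3312, 'turn': np.float64(-0.0022)}
saddles
[260. 248.] [ 223  236   74   26 1672] 1583 [ 401.4 -273. ] [69.2 20.4] 63.7
[247. 326.] [229 316  38  22 738] 639 [ 474.  -328.4] [36.  20.7] 62.9
```

View pics/w8.png

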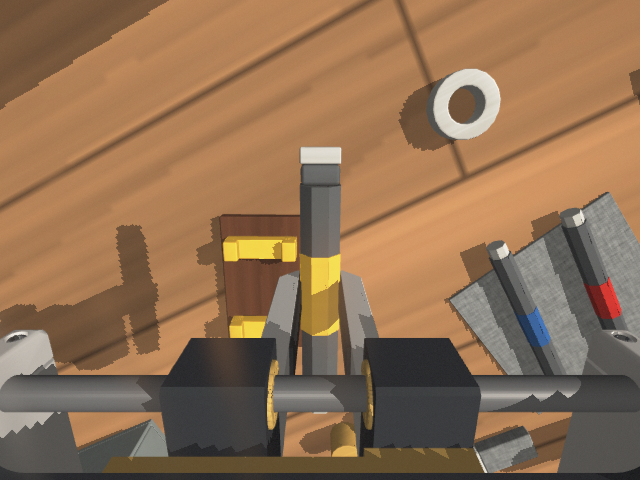

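```bash
python3 -m creep '[{"tx":-0.15,"ty":-0.05,"tz":0.2,"turn":-0.002,"fingers":10},{"tx":-0.3,"ty":-0.1,"tz":0.25,"turn":-0.002,"fingers":10},{"tx":-0.3,"ty":-0.1,"tz":0.25,"turn":-0.002,"fingers":10},{"tx":-0.3,"ty":-0.1,"tz":0.25,"turn":-0.002,"fingers":10}]'
python3 - <<'E'
from h import *
go(436,-299,120,64);c=cam('wrist');save(c,'w9.png')
P=cloud(c)
m=seg(c,(20,150,60),(32,255,255))
n,L,S,C=cv2.connectedComponentsWithStats(m);cs=[]
for i in range(1,n):
    if S[i,4]>150:
        q=P[L==i];q=q[(q[:,2]>20)&(q[:,2]<40)]
        if len(q)<100: continue
        r=cv2.minAreaRect(q[:,:2].astype(np.float32));print(C[i].round(),S[i],len(q),np.round(r[0],1),np.round(r[1],1),round(r[2],1));cs.append(r[0])
a,b=np.array(cs[0]),np.array(cs[1]);d=b-a;print((a+b)/2,np.linalg.norm(d),np.degrees(np.arctan2(d[1],d[0])))
q=P[(P[...,2]>24)&(P[...,2]<38)&(P[...,0]<540)&(P[...,1]<-200)&(P[...,1]>-400)];print(len(q));
E
```

```text
clock: 19.5
eef_pos: [369.9, -134.7, 188.8]
eef_rot: [-1.571, -0.002, -0.452]
wrist_force: [-0.5, 0.8, -5.0]
finger_gap: 19.3
pos [ 369.9 -134.7  188.8] zang 64.1 clock 19.5 gap 19.3 F [-0.5  0.8 -5. ] {'tx': 0.6555, 'ty': 0.3459, 'tz': -0.5944, 'turn': np.float64(0.0006)}
[218. 293.] [ 183  282   70   25 1454] 1314 [ 401.2 -272.6] [69.4 20.2] 63.3Traceback (most recent call last):
  File "<stdin>", line 11, in <module>
IndexError: list index out of range
```

View pics/w9.png

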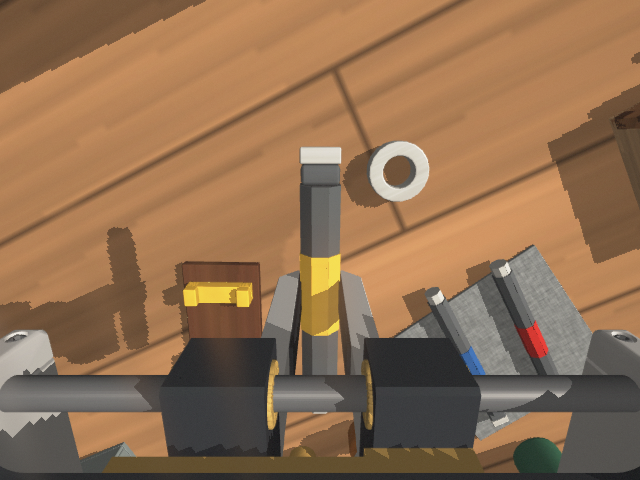

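```bash
python3 -m creep '[{"tx":0.2,"ty":0,"tz":0,"turn":0,"fingers":10},{"tx":0.4,"ty":0,"tz":0,"turn":0,"fingers":10},{"tx":0.6,"ty":0,"tz":0,"turn":0,"fingers":10},{"tx":0.7,"ty":0,"tz":0,"turn":0,"fingers":10},{"tx":0.7,"ty":0,"tz":0,"turn":0,"fingers":10}]'
python3 - <<'E'
from h import *
go(441,-293,120,63.5);c=cam('wrist');save(c,'w10.png')
P=cloud(c)
m=seg(c,(20,150,60),(32,255,255))
n,L,S,C=cv2.connectedComponentsWithStats(m);cs=[]
for i in range(1,n):
    if S[i,4]>150:
        q=P[L==i];q=q[(q[:,2]>20)&(q[:,2]<40)]
        if len(q)<100: continue
        r=cv2.minAreaRect(q[:,:2].astype(np.float32));print(C[i].round(),S[i],len(q),np.round(r[0],1),np.round(r[1],1),round(r[2],1));cs.append(r[0])
a,b=np.array(cs[0]),np.array(cs[1]);d=b-a;print((a+b)/2,np.linalg.norm(d),np.degrees(np.arctan2(d[1],d[0])))
# held bar
v,u=np.mgrid[:480,:640];m=(u>295)&(u<345)&(v>140)&(v<335)&(P[...,2]>c['s']['eef_pos'][2]+3);q=P[m];r=cv2.minAreaRect(q[:,:2].astype(np.float32));print('bar',np.round(r[0],1),np.round(r[1],1),round(r[2],1),np.median(q[:,2]))
E
```

```text
clock: 20.05
eef_pos: [497.5, -197.4, 187.0]
eef_rot: [-1.571, 0.0, -0.454]
wrist_force: [-0.4, -0.1, -3.8]
finger_gap: 19.4
pos [ 497.5 -197.4  187. ] zang 64.01 clock 20.05 gap 19.4 F [-0.4 -0.1 -3.8] {'tx': -0.0445, 'ty': 0.3353, 'tz': -0.5533, 'turn': np.float64(0.0028)}
[205. 162.] [ 166  151   79   23 1662] 1626 [ 401.6 -273.3] [69.9 19.8] 63.3
[212. 249.] [ 176  238   73   25 1541] 1430 [ 481.9 -313.4] [69.2 20.4] 63.8
[ 441.77085876 -293.35549927] 89.80207666549067 -26.539407126244797
bar [ 475.1 -186.9] [ 26.2 100.3] 65.1 203.25455769331234
```

View pics/w10.png

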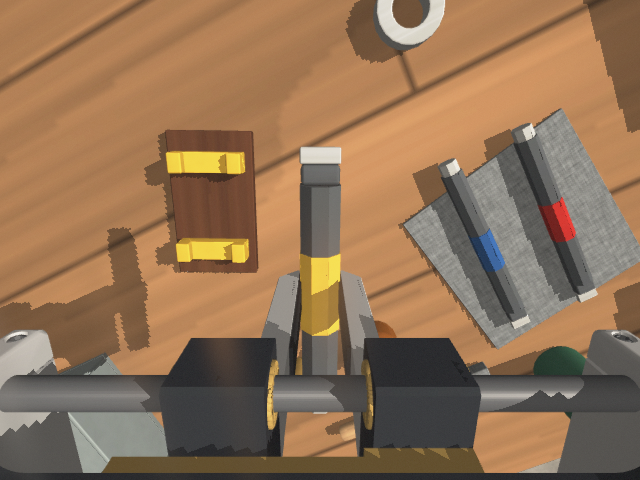

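```bash
python3 -m creep '[{"tx":-0.02,"ty":0,"tz":-0.2,"turn":0.003,"fingers":10},{"tx":-0.04,"ty":0.1,"tz":-0.4,"turn":0.003,"fingers":10},{"tx":-0.0445,"ty":0.3,"tz":-0.553,"turn":0.003,"fingers":10},{"tx":-0.0445,"ty":0.5,"tz":-0.553,"turn":0.003,"fingers":10},{"tx":-0.0445,"ty":0.55,"tz":-0.553,"turn":0.003,"fingers":10},{"tx":-0.0445,"ty":0.55,"tz":-0.553,"turn":0.003,"fingers":10},{"tx":-0.0445,"ty":0.55,"tz":-0.553,"turn":0.003,"fingers":10}]'; python3 -c "from h import *;go(441.8,-293.3,28.3,63.5)"
```

```text
clock: 20.8
eef_pos: [440.8, -292.3, 79.0]
eef_rot: [-1.571, -0.001, -0.462]
wrist_force: [-0.3, -1.0, -3.6]
finger_gap: 19.8
pos [ 440.8 -292.3   79. ] zang 63.53 clock 20.8 gap 19.8 F [-0.3 -1.  -3.6] {'tx': 0.0064, 'ty': 0.2534, 'tz': -0.0022, 'turn': np.float64(0.0001)}
```

```bash
python3 -m creep '[{"tx":0.006,"ty":0.08,"tz":-0.002,"turn":0,"fingers":10},{"tx":0.006,"ty":0.15,"tz":-0.002,"turn":0,"fingers":10},{"tx":0.006,"ty":0.2,"tz":-0.002,"turn":0,"fingers":10},{"tx":0.006,"ty":0.225,"tz":-0.002,"turn":0,"fingers":10},{"tx":0.006,"ty":0.235,"tz":-0.002,"turn":0,"fingers":10},{"tx":0.006,"ty":0.245,"tz":-0.002,"turn":0,"fingers":10},{"tx":0.006,"ty":0.25,"tz":-0.002,"turn":0,"fingers":10},{"tx":0.006,"ty":0.25,"tz":-0.002,"turn":0,"fingers":10},{"tx":0.006,"ty":0.25,"tz":-0.002,"turn":0,"fingers":10}]'; python3 -c "from h import *;go(441.8,-293.3,28.3,63.5);save(cam('wrist'),'w11.png')"
```

```text
clock: 21.7
eef_pos: [441.8, -293.3, 29.2]
eef_rot: [-1.572, -0.002, -0.462]
wrist_force: [-0.2, 0.3, -3.0]
finger_gap: 19.7
pos [ 441.8 -293.3   29.2] zang 63.53 clock 21.7 gap 19.7 F [-0.2  0.3 -3. ] {'tx': -0.0003, 'ty': 0.0046, 'tz': 0.0001, 'turn': np.float64(0.0001)}
```

View pics/w11.png

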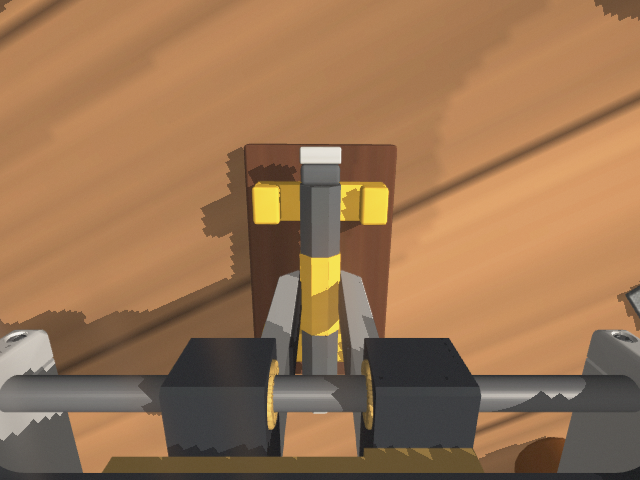

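```bash
python3 -m creep '[{"tx":0,"ty":0.005,"tz":0,"turn":0,"fingers":10},{"tx":0,"ty":0.006,"tz":0,"turn":0,"fingers":10},{"tx":0,"ty":0.006,"tz":0,"turn":0,"fingers":10},{"tx":0,"ty":0.006,"tz":0,"turn":0,"fingers":50},{"tx":0,"ty":0.006,"tz":0,"turn":0,"fingers":50},{"tx":0,"ty":0.006,"tz":0,"turn":0,"fingers":50},{"tx":0,"ty":0.006,"tz":0,"turn":0,"fingers":50},{"tx":0,"ty":-0.1,"tz":0,"turn":0,"fingers":50},{"tx":0,"ty":-0.3,"tz":0,"turn":0,"fingers":50},{"tx":0,"ty":-0.5,"tz":0,"turn":0,"fingers":50},{"tx":0,"ty":-0.6,"tz":0,"turn":0,"fingers":50},{"tx":0,"ty":-0.6,"tz":0,"turn":0,"fingers":50}]'
python3 - <<'E'
from h import *
go(605,20,130,94);c=cam('wrist');save(c,'w12.png');P=cloud(c)
m=((P[...,2]>38.5)&(P[...,2]<50)&(P[...,0]<540)&(P[...,1]<-200)&(P[...,1]>-400)).astype(np.uint8);blobs(c,m,minA=300)
E
```

```text
clock: 22.95
eef_pos: [442.7, -293.9, 152.2]
eef_rot: [-1.573, -0.007, -0.462]
wrist_force: [0.4, -0.2, 0.3]
finger_gap: 50.0
pos [ 442.7 -293.9  152.2] zang 63.53 clock 22.95 gap 50.0 F [ 0.4 -0.2  0.3] {'tx': 0.0261, 'ty': 0.108, 'tz': 1.7669, 'turn': np.float64(-0.1693)}
px [319.8 221.9] 3729 mean [ 438.1 -292.    43.9] zmed 44.5 rect [ 441.9 -293.8] [ 20.8 150.1] 63.1
```

View pics/w12.png

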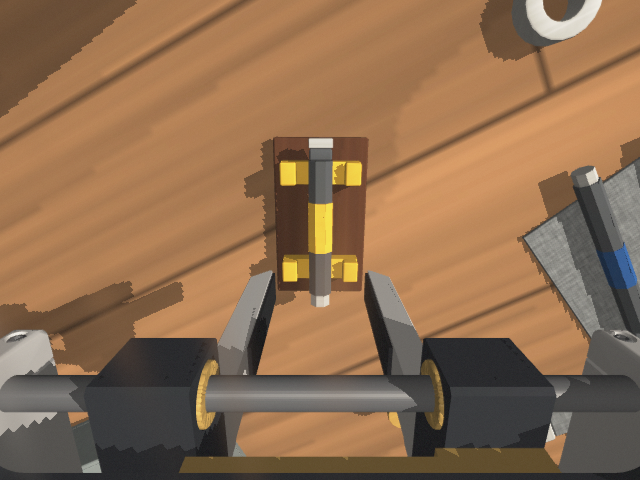

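The yellow bar is centred in the rest: measured centre (441.9,-293.8) against the seat at (441.8,-293.3). Next I'll fetch the blue one.

```bash
python3 -m creep '[{"tx":0.1,"ty":0,"tz":0.2,"turn":-0.04,"fingers":50},{"tx":0.2,"ty":0,"tz":0.4,"turn":-0.08,"fingers":50},{"tx":0.2,"ty":0,"tz":0.65,"turn":-0.12,"fingers":50},{"tx":0.2,"ty":0,"tz":0.9,"turn":-0.169,"fingers":50},{"tx":0.2,"ty":0,"tz":1,"turn":-0.169,"fingers":50},{"tx":0.2,"ty":0,"tz":1,"turn":-0.169,"fingers":50}]'; python3 -c "from h import *;go(600,-54.5,130,94)"
```

```text
clock: 23.6
eef_pos: [567.2, -129.6, 147.8]
eef_rot: [-1.573, -0.0, 0.072]
wrist_force: [1.0, -0.6, 0.3]
finger_gap: 49.5
pos [ 567.2 -129.6  147.8] zang 94.14 clock 23.6 gap 49.5 F [ 1.  -0.6  0.3] {'tx': 0.1905, 'ty': 0.0885, 'tz': 0.3627, 'turn': np.float64(0.0008)}
```

```bash
python3 -m creep '[{"tx":0.1,"ty":0,"tz":0.2,"turn":0.001,"fingers":50},{"tx":0.19,"ty":0,"tz":0.363,"turn":0.001,"fingers":50},{"tx":0.19,"ty":0,"tz":0.363,"turn":0.001,"fingers":50},{"tx":0.19,"ty":0,"tz":0.363,"turn":0.001,"fingers":50}]'
python3 - <<'E'
from h import *
go(610,-54.5,7.5,94.2);c=cam('wrist');save(c,'w13.png');P=cloud(c)
m=((P[...,2]>18)&(P[...,2]<30)&(P[...,0]<730)&(P[...,0]>480)&(P[...,1]<70)&(P[...,1]>-100)).astype(np.uint8);v,u=np.mgrid[:480,:640];m[v>332]=0;blobs(c,m,minA=300)
for n,lo,hi in [('red',(0,170,60),(6,255,255)),('blue',(100,120,50),(125,255,255))]:
    k=seg(c,lo,hi)*((P[...,2]>18)&(P[...,2]<30)&(P[...,1]<100));blobs(c,k.astype(np.uint8))
E
```

```text
clock: 24.0
eef_pos: [599.3, -54.9, 146.4]
eef_rot: [-1.572, 0.002, 0.069]
wrist_force: [0.3, -0.3, 0.1]
finger_gap: 49.8
pos [599.3 -54.9 146.4] zang 93.97 clock 24.0 gap 49.8 F [ 0.3 -0.3  0.1] {'tx': 0.0547, 'ty': 0.6942, 'tz': -0.0006, 'turn': np.float64(-0.0013)}
px [320.1 220.4] 4608 mean [596.7 -55.8  23.1] zmed 23.6 rect [608.3 -55.1] [205.6  20.7] 4.1
px [404.8 209.3] 3817 mean [580.2  18.7  23.2] zmed 23.8 rect [594.7  20.5] [178.   21.3] 4.0
px [402. 243.] 1014 mean [609.8  20.3  23.6] zmed 24.2 rect [610.1  21.4] [43.9 21. ] 4.5
px [322.7 236.5] 754 mean [608.7 -52.5  24. ] zmed 24.7 rect [610.2 -54.3] [43.4 19.2] 4.7
```

View pics/w13.png

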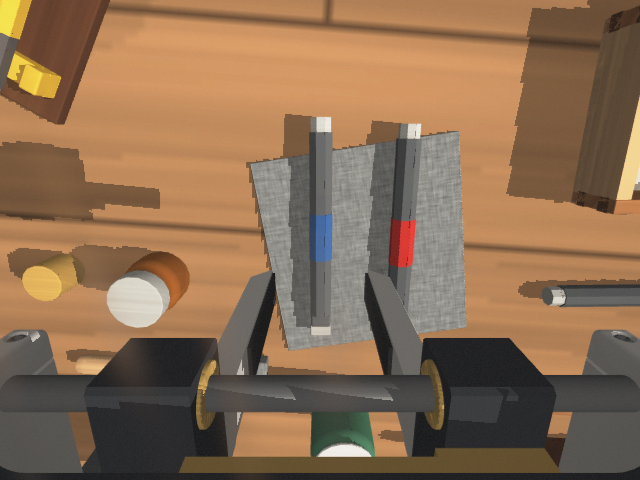

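```bash
python3 -m creep '[{"tx":0.055,"ty":0.15,"tz":0,"turn":0,"fingers":50},{"tx":0.055,"ty":0.35,"tz":0,"turn":0,"fingers":50},{"tx":0.055,"ty":0.5,"tz":0,"turn":0,"fingers":50},{"tx":0.055,"ty":0.6,"tz":0,"turn":0,"fingers":50},{"tx":0.055,"ty":0.65,"tz":0,"turn":0,"fingers":50},{"tx":0.055,"ty":0.68,"tz":0,"turn":0,"fingers":50},{"tx":0.055,"ty":0.69,"tz":0,"turn":0,"fingers":50},{"tx":0.055,"ty":0.692,"tz":0,"turn":0,"fingers":50},{"tx":0.055,"ty":0.692,"tz":0,"turn":0,"fingers":50}]'; python3 -c "from h import *;go(610.2,-54.5,7.5,94)"
```

```text
clock: 24.95
eef_pos: [610.4, -55.2, 9.2]
eef_rot: [-1.573, 0.0, 0.068]
wrist_force: [0.5, -0.5, 0.4]
finger_gap: 50.1
pos [610.4 -55.2   9.2] zang 93.91 clock 24.95 gap 50.1 F [ 0.5 -0.5  0.4] {'tx': -0.001, 'ty': 0.0084, 'tz': 0.0035, 'turn': np.float64(-0.0005)}
```

```bash
python3 -m creep '[{"tx":-0.001,"ty":0.008,"tz":0.003,"turn":0,"fingers":50},{"tx":-0.001,"ty":0.008,"tz":0.003,"turn":0,"fingers":10},{"tx":-0.001,"ty":0.008,"tz":0.003,"turn":0,"fingers":10},{"tx":-0.001,"ty":0.008,"tz":0.003,"turn":0,"fingers":10},{"tx":-0.001,"ty":0.008,"tz":0.003,"turn":0,"fingers":10},{"tx":-0.001,"ty":0.008,"tz":0.003,"turn":0,"fingers":10},{"tx":-0.001,"ty":0.008,"tz":0.003,"turn":0,"fingers":10},{"tx":-0.001,"ty":0.008,"tz":0.003,"turn":0,"fingers":10}]' 40; python3 -c "from h import *;go(474,337.6,110,95.05)"
```

```text
clock: 25.75
eef_pos: [610.2, -54.5, 7.6]
eef_rot: [-1.573, -0.0, 0.068]
wrist_force: [-1.0, 1.2, 1.4]
finger_gap: 19.7
pos [610.2 -54.5   7.6] zang 93.91 clock 25.75 gap 19.7 F [-1.   1.2  1.4] {'tx': -0.5457, 'ty': -0.5157, 'tz': 2.0013, 'turn': np.float64(-0.0063)}
```

```bash
python3 -m creep '[{"tx":0,"ty":-0.15,"tz":0,"turn":0,"fingers":10},{"tx":0,"ty":-0.35,"tz":0,"turn":0,"fingers":10},{"tx":0,"ty":-0.55,"tz":0,"turn":0,"fingers":10},{"tx":-0.03,"ty":-0.6,"tz":0.15,"turn":-0.006,"fingers":10},{"tx":-0.09,"ty":-0.6,"tz":0.35,"turn":-0.006,"fingers":10},{"tx":-0.15,"ty":-0.6,"tz":0.55,"turn":-0.006,"fingers":10},{"tx":-0.21,"ty":-0.6,"tz":0.75,"turn":-0.006,"fingers":10},{"tx":-0.27,"ty":-0.6,"tz":0.95,"turn":-0.006,"fingers":10},{"tx":-0.28,"ty":-0.6,"tz":1,"turn":-0.006,"fingers":10},{"tx":-0.28,"ty":-0.6,"tz":1,"turn":-0.006,"fingers":10}]'; python3 -c "from h import *;go(474,337.6,125,95.05)"
```

```text
clock: 26.75
eef_pos: [540.2, 142.5, 126.9]
eef_rot: [-1.573, 0.001, 0.089]
wrist_force: [0.4, -0.7, -4.2]
finger_gap: 20.1
pos [540.2 142.5 126.9] zang 95.12 clock 26.75 gap 20.1 F [ 0.4 -0.7 -4.2] {'tx': -0.2424, 'ty': 0.0076, 'tz': 1.0012, 'turn': np.float64(0.0004)}
```

```bash
python3 -m creep '[{"tx":-0.05,"ty":0,"tz":0.2,"turn":0,"fingers":10},{"tx":-0.1,"ty":0,"tz":0.4,"turn":0,"fingers":10},{"tx":-0.15,"ty":0,"tz":0.6,"turn":0,"fingers":10},{"tx":-0.2,"ty":0,"tz":0.8,"turn":0,"fingers":10},{"tx":-0.242,"ty":0,"tz":0.95,"turn":0,"fingers":10},{"tx":-0.242,"ty":0,"tz":1,"turn":0,"fingers":10},{"tx":-0.242,"ty":0.1,"tz":1,"turn":0,"fingers":10},{"tx":-0.242,"ty":0.2,"tz":1,"turn":0,"fingers":10},{"tx":-0.242,"ty":0.25,"tz":1,"turn":0,"fingers":10},{"tx":-0.242,"ty":0.25,"tz":1,"turn":0,"fingers":10}]'; python3 -c "from h import *;go(474,337.6,57.6,95.05);save(cam('wrist'),'w14.png')"
```

```text
clock: 27.75
eef_pos: [474.3, 335.9, 75.1]
eef_rot: [-1.574, 0.003, 0.088]
wrist_force: [0.4, 0.3, -3.8]
finger_gap: 19.7
pos [474.3 335.9  75.1] zang 95.05 clock 27.75 gap 19.7 F [ 0.4  0.3 -3.8] {'tx': -0.0004, 'ty': 0.0877, 'tz': 0.0091, 'turn': np.float64(-0.0)}
```

View pics/w14.png

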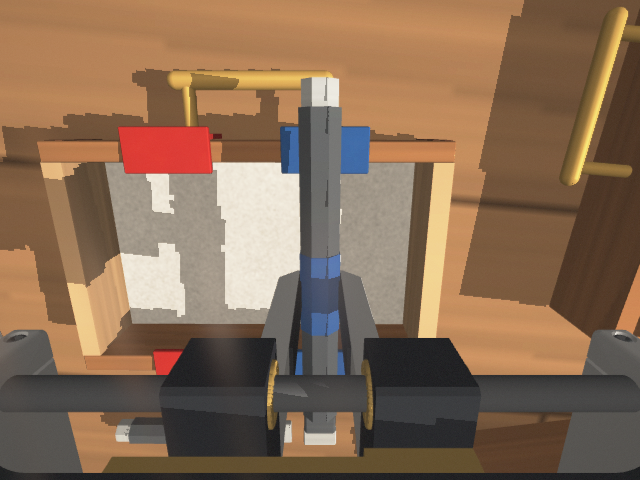

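```bash
python3 -m creep '[{"tx":0,"ty":0.03,"tz":0.009,"turn":0,"fingers":10},{"tx":0,"ty":0.055,"tz":0.009,"turn":0,"fingers":10},{"tx":0,"ty":0.07,"tz":0.009,"turn":0,"fingers":10},{"tx":0,"ty":0.078,"tz":0.009,"turn":0,"fingers":10},{"tx":0,"ty":0.083,"tz":0.009,"turn":0,"fingers":10},{"tx":0,"ty":0.086,"tz":0.009,"turn":0,"fingers":10},{"tx":0,"ty":0.088,"tz":0.009,"turn":0,"fingers":10},{"tx":0,"ty":0.088,"tz":0.009,"turn":0,"fingers":10},{"tx":0,"ty":0.088,"tz":0.009,"turn":0,"fingers":10}]'; python3 -c "from h import *;go(474,337.6,57.6,95.05)"
```

```text
clock: 28.7
eef_pos: [474.5, 338.2, 58.9]
eef_rot: [-1.573, 0.001, 0.088]
wrist_force: [-0.4, 0.2, -4.0]
finger_gap: 19.5
pos [474.5 338.2  58.9] zang 95.06 clock 28.7 gap 19.5 F [-0.4  0.2 -4. ] {'tx': -0.0028, 'ty': 0.0065, 'tz': -0.0027, 'turn': np.float64(0.0001)}
```

```bash
python3 -m creep '[{"tx":-0.002,"ty":0.005,"tz":-0.003,"turn":0,"fingers":10},{"tx":-0.002,"ty":0.008,"tz":-0.003,"turn":0,"fingers":10},{"tx":-0.002,"ty":0.008,"tz":-0.003,"turn":0,"fingers":10},{"tx":-0.002,"ty":0.008,"tz":-0.003,"turn":0,"fingers":10}]'; python3 -c "from h import *;go(474,337.6,57.6,95.05)"
```

```text
clock: 29.1
eef_pos: [474.1, 337.5, 57.6]
eef_rot: [-1.573, 0.001, 0.088]
wrist_force: [-3.3, -2.5, 3.3]
finger_gap: 19.7
pos [474.1 337.5  57.6] zang 95.06 clock 29.1 gap 19.7 F [-3.3 -2.5  3.3] {'tx': -0.0007, 'ty': -0.0001, 'tz': 0.0007, 'turn': np.float64(0.0001)}
```

Down on the clips; release and rise, then check.

```bash
python3 -m creep '[{"tx":0,"ty":0,"tz":0,"turn":0,"fingers":50},{"tx":0,"ty":0,"tz":0,"turn":0,"fingers":50},{"tx":0,"ty":0,"tz":0,"turn":0,"fingers":50},{"tx":0,"ty":0,"tz":0,"turn":0,"fingers":50},{"tx":0,"ty":-0.1,"tz":0,"turn":0,"fingers":50},{"tx":0,"ty":-0.3,"tz":0,"turn":0,"fingers":50},{"tx":0,"ty":-0.5,"tz":0,"turn":0,"fingers":50},{"tx":-0.1,"ty":-0.7,"tz":0,"turn":0,"fingers":50},{"tx":-0.2,"ty":-0.8,"tz":0,"turn":0,"fingers":50},{"tx":-0.2,"ty":-0.8,"tz":0,"turn":0,"fingers":50}]'
cat > chk.py <<'E'
from h import *
def chk(f):
    c=cam('wrist');save(c,f);P=cloud(c);v,u=np.mgrid[:480,:640]
    I=(P[...,0]>350)&(P[...,0]<610)&(P[...,1]>200)&(P[...,1]<400)&(v<335)
    blobs(c,(I&(P[...,2]>66)&(P[...,2]<85)).astype(np.uint8),minA=500)
    for n,lo,hi in [('red',(0,170,50),(6,255,255)),('blue',(100,120,50),(125,255,255))]:
        k=seg(c,lo,hi)>0
        k=k&I;b=k&(P[...,2]>66);cl=k&(P[...,2]<58)
        ce=[]
        for s in (P[...,0]<475,P[...,0]>475):
            q=P[cl&s]
            if len(q)>30:
                r=cv2.minAreaRect(q[:,:2].astype(np.float32));ce.append(r[0]);print(n,'clip',np.round(r[0],1),np.round(r[1],1))
        if len(ce)==2: d=np.subtract(ce[1],ce[0]);print(n,'seat',np.mean(ce,0).round(1),np.degrees(np.arctan2(d[1],d[0])))
        if b.sum()>50: r=cv2.minAreaRect(P[b][:,:2].astype(np.float32));print(n,'band',np.round(r[0],1),np.round(r[1],1),r[2])
E
python3 -c "
from chk import *
go(610,22,150,94);chk('w15.png')"
```

```text
clock: 30.1
eef_pos: [434.0, 335.1, 221.0]
eef_rot: [-1.571, -0.004, 0.089]
wrist_force: [0.2, 0.3, -1.1]
finger_gap: 50.2
pos [434.  335.1 221. ] zang 95.11 clock 30.1 gap 50.2 F [ 0.2  0.3 -1.1] {'tx': 0.7358, 'ty': 0.3574, 'tz': -1.6376, 'turn': np.float64(0.0062)}
px [318.1 240.8] 3647 mean [459.  334.9  73.1] zmed 73.7 rect [466.9 335.4] [195.3  20.5] 5.6
red clip [409.8 241.8] [25.1 49.9]
red clip [553.8 241.6] [25.1 22.9]
red seat [481.8 241.7] -0.05800828214659543
blue clip [402.1 331.2] [24.2 48.9]
blue band [459.  338.4] [13.5 13. ] 4.774488925933838
```

View pics/w15.png

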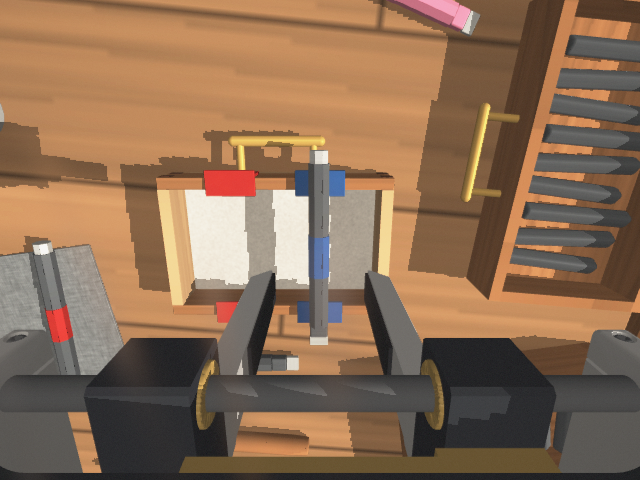

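```bash
python3 -m creep '[{"tx":0.1,"ty":0,"tz":-0.2,"turn":0.006,"fingers":50},{"tx":0.2,"ty":0.1,"tz":-0.4,"turn":0.006,"fingers":50},{"tx":0.28,"ty":0.2,"tz":-0.6,"turn":0.006,"fingers":50},{"tx":0.36,"ty":0.3,"tz":-0.8,"turn":0.006,"fingers":50},{"tx":0.44,"ty":0.35,"tz":-1,"turn":0.006,"fingers":50},{"tx":0.44,"ty":0.35,"tz":-1,"turn":0.006,"fingers":50}]'; python3 -c "
from h import *
go(605,21.7,130,94)"
```

```text
clock: 30.75
eef_pos: [540.8, 138.8, 145.6]
eef_rot: [-1.573, 0.003, 0.066]
wrist_force: [0.2, 1.5, 0.2]
finger_gap: 49.9
pos [540.8 138.8 145.6] zang 93.76 clock 30.75 gap 49.9 F [0.2 1.5 0.2] {'tx': 0.2819, 'ty': 0.0786, 'tz': -0.6052, 'turn': np.float64(-0.0013)}
```

```bash
python3 -m creep '[{"tx":0.1,"ty":0,"tz":-0.2,"turn":-0.001,"fingers":50},{"tx":0.2,"ty":0.04,"tz":-0.4,"turn":-0.001,"fingers":50},{"tx":0.282,"ty":0.08,"tz":-0.605,"turn":-0.001,"fingers":50},{"tx":0.282,"ty":0.08,"tz":-0.605,"turn":-0.001,"fingers":50},{"tx":0.282,"ty":0.08,"tz":-0.605,"turn":-0.001,"fingers":50}]'
python3 - <<'E'
from h import *
go(610.5,21.7,7.5,94.2);c=cam('wrist');save(c,'w16.png');P=cloud(c)
m=((P[...,2]>18)&(P[...,2]<30)&(P[...,0]<730)&(P[...,0]>480)&(P[...,1]<70)&(P[...,1]>-100)).astype(np.uint8);v,u=np.mgrid[:480,:640];m[v>332]=0;blobs(c,m,minA=300)
k=seg(c,(0,170,60),(6,255,255))*((P[...,2]>18)&(P[...,2]<30)&(P[...,1]<100));blobs(c,k.astype(np.uint8))
E
```

```text
clock: 31.25
eef_pos: [604.8, 21.3, 128.1]
eef_rot: [-1.573, 0.006, 0.067]
wrist_force: [-1.1, 1.0, -0.7]
finger_gap: 50.2
pos [604.8  21.3 128.1] zang 93.85 clock 31.25 gap 50.2 F [-1.1  1.  -0.7] {'tx': 0.0321, 'ty': 0.6026, 'tz': 0.0015, 'turn': np.float64(-0.0019)}
px [320.8 218. ] 5177 mean [595.1  20.5  23.1] zmed 23.6 rect [604.7  21.3] [198.8  20.8] 3.5
px [324. 238.] 798 mean [609.5  24.2  24.2] zmed 24.8 rect [609.8  24.2] [42.9 14.1] 4.5
```

View pics/w16.png

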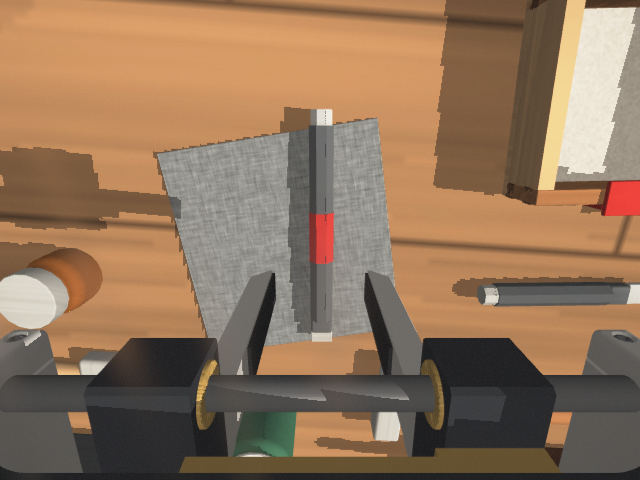

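```bash
python3 -m creep '[{"tx":0.03,"ty":0.1,"tz":0.002,"turn":0,"fingers":50},{"tx":0.03,"ty":0.3,"tz":0.002,"turn":0,"fingers":50},{"tx":0.03,"ty":0.45,"tz":0.002,"turn":0,"fingers":50},{"tx":0.03,"ty":0.53,"tz":0.002,"turn":0,"fingers":50},{"tx":0.03,"ty":0.57,"tz":0.002,"turn":0,"fingers":50},{"tx":0.03,"ty":0.59,"tz":0.002,"turn":0,"fingers":50},{"tx":0.03,"ty":0.6,"tz":0.002,"turn":0,"fingers":50},{"tx":0.03,"ty":0.602,"tz":0.002,"turn":0,"fingers":50},{"tx":0.03,"ty":0.602,"tz":0.002,"turn":0,"fingers":50}]'; python3 -c "from h import *;go(610.1,21.9,7.5,94)"
```

```text
clock: 32.2
eef_pos: [610.5, 22.7, 9.1]
eef_rot: [-1.573, 0.004, 0.069]
wrist_force: [-0.4, -0.3, 0.7]
finger_gap: 50.0
pos [610.5  22.7   9.1] zang 93.93 clock 32.2 gap 50.0 F [-0.4 -0.3  0.7] {'tx': -0.0023, 'ty': 0.0079, 'tz': -0.0038, 'turn': np.float64(-0.0004)}
```

```bash
python3 -m creep '[{"tx":-0.002,"ty":0.008,"tz":-0.003,"turn":0,"fingers":50},{"tx":-0.002,"ty":0.008,"tz":-0.003,"turn":0,"fingers":10},{"tx":-0.002,"ty":0.008,"tz":-0.003,"turn":0,"fingers":10},{"tx":-0.002,"ty":0.008,"tz":-0.003,"turn":0,"fingers":10},{"tx":-0.002,"ty":0.008,"tz":-0.003,"turn":0,"fingers":10},{"tx":-0.002,"ty":0.008,"tz":-0.003,"turn":0,"fingers":10},{"tx":-0.002,"ty":0.008,"tz":-0.003,"turn":0,"fingers":10},{"tx":-0.002,"ty":0.008,"tz":-0.003,"turn":0,"fingers":10}]' 40; python3 -c "from h import *;go(481.7,248,130,95.05)"
```

```text
clock: 33.0
eef_pos: [610.1, 22.1, 7.5]
eef_rot: [-1.573, 0.004, 0.069]
wrist_force: [0.7, 0.7, 0.6]
finger_gap: 19.5
pos [610.1  22.1   7.5] zang 93.93 clock 33.0 gap 19.5 F [0.7 0.7 0.6] {'tx': -0.5656, 'ty': -0.6129, 'tz': 1.1695, 'turn': np.float64(-0.0062)}
```

```bash
python3 -m creep '[{"tx":0,"ty":-0.15,"tz":0,"turn":0,"fingers":10},{"tx":0,"ty":-0.35,"tz":0,"turn":0,"fingers":10},{"tx":0,"ty":-0.55,"tz":0,"turn":0,"fingers":10},{"tx":-0.06,"ty":-0.61,"tz":0.15,"turn":-0.006,"fingers":10},{"tx":-0.15,"ty":-0.61,"tz":0.35,"turn":-0.006,"fingers":10},{"tx":-0.25,"ty":-0.61,"tz":0.55,"turn":-0.006,"fingers":10},{"tx":-0.35,"ty":-0.61,"tz":0.75,"turn":-0.006,"fingers":10},{"tx":-0.45,"ty":-0.61,"tz":0.93,"turn":-0.006,"fingers":10},{"tx":-0.55,"ty":-0.61,"tz":1,"turn":-0.006,"fingers":10},{"tx":-0.566,"ty":-0.61,"tz":1,"turn":-0.006,"fingers":10},{"tx":-0.566,"ty":-0.61,"tz":1,"turn":-0.006,"fingers":10}]'; python3 -c "from h import *;go(481.7,248,80,95.05)"
```

```text
clock: 34.1
eef_pos: [483.6, 214.1, 129.3]
eef_rot: [-1.573, 0.004, 0.088]
wrist_force: [0.7, 0.0, -4.6]
finger_gap: 19.5
pos [483.6 214.1 129.3] zang 95.06 clock 34.1 gap 19.5 F [ 0.7  0.  -4.6] {'tx': 0.0066, 'ty': 0.2461, 'tz': 0.1701, 'turn': np.float64(0.0001)}
```

```bash
python3 -m creep '[{"tx":0.006,"ty":0,"tz":0.1,"turn":0,"fingers":10},{"tx":0.006,"ty":0,"tz":0.17,"turn":0,"fingers":10},{"tx":0.006,"ty":0.1,"tz":0.17,"turn":0,"fingers":10},{"tx":0.006,"ty":0.2,"tz":0.17,"turn":0,"fingers":10},{"tx":0.006,"ty":0.27,"tz":0.17,"turn":0,"fingers":10},{"tx":0.006,"ty":0.3,"tz":0.17,"turn":0,"fingers":10},{"tx":0.006,"ty":0.3,"tz":0.17,"turn":0,"fingers":10},{"tx":0.006,"ty":0.3,"tz":0.17,"turn":0,"fingers":10}]'; python3 -c "from h import *;go(481.7,248,57.5,95.05)"
```

```text
clock: 34.9
eef_pos: [482.1, 248.0, 69.9]
eef_rot: [-1.573, 0.003, 0.088]
wrist_force: [0.5, 0.3, -4.2]
finger_gap: 20.1
pos [482.1 248.   69.9] zang 95.05 clock 34.9 gap 20.1 F [ 0.5  0.3 -4.2] {'tx': -0.0016, 'ty': 0.062, 'tz': 0.0003, 'turn': np.float64(-0.0)}
```

```bash
python3 -m creep '[{"tx":-0.002,"ty":0.03,"tz":0,"turn":0,"fingers":10},{"tx":-0.002,"ty":0.045,"tz":0,"turn":0,"fingers":10},{"tx":-0.002,"ty":0.053,"tz":0,"turn":0,"fingers":10},{"tx":-0.002,"ty":0.058,"tz":0,"turn":0,"fingers":10},{"tx":-0.002,"ty":0.062,"tz":0,"turn":0,"fingers":10},{"tx":-0.002,"ty":0.064,"tz":0,"turn":0,"fingers":10},{"tx":-0.002,"ty":0.064,"tz":0,"turn":0,"fingers":10},{"tx":-0.002,"ty":0.064,"tz":0,"turn":0,"fingers":10}]'; python3 -c "from h import *;go(481.7,248,57.5,95.05)"
```

```text
clock: 35.7
eef_pos: [481.7, 248.0, 57.5]
eef_rot: [-1.573, 0.003, 0.088]
wrist_force: [-3.3, -1.5, 3.4]
finger_gap: 19.7
pos [481.7 248.   57.5] zang 95.05 clock 35.7 gap 19.7 F [-3.3 -1.5  3.4] {'tx': 0.0001, 'ty': -0.0001, 'tz': 0.0002, 'turn': np.float64(-0.0)}
```

```bash
python3 -m creep '[{"tx":0,"ty":0,"tz":0,"turn":0,"fingers":50},{"tx":0,"ty":0,"tz":0,"turn":0,"fingers":50},{"tx":0,"ty":0,"tz":0,"turn":0,"fingers":50},{"tx":0,"ty":0,"tz":0,"turn":0,"fingers":50},{"tx":0,"ty":-0.1,"tz":0,"turn":0,"fingers":50},{"tx":0,"ty":-0.3,"tz":0,"turn":0,"fingers":50},{"tx":0,"ty":-0.5,"tz":0,"turn":0,"fingers":50},{"tx":-0.1,"ty":-0.75,"tz":0.1,"turn":0,"fingers":94},{"tx":-0.1,"ty":-1,"tz":0.2,"turn":0,"fingers":94},{"tx":-0.1,"ty":-1,"tz":0.2,"turn":0,"fingers":94},{"tx":-0.1,"ty":-1,"tz":0.2,"turn":0,"fingers":94}]'; python3 -c "
from chk import *
go(610,22,150,94);chk('w17.png')
c=cam('top');save(c,'t3.png');c=cam('scene');save(c,'s3.png')"
```

```text
clock: 36.8
eef_pos: [459.1, 287.2, 258.8]
eef_rot: [-1.572, 0.0, 0.089]
wrist_force: [-0.5, -0.4, -0.0]
finger_gap: 78.2
pos [459.1 287.2 258.8] zang 95.11 clock 36.8 gap 78.2 F [-0.5 -0.4 -0. ] {'tx': 0.6337, 'ty': 0.545, 'tz': -1.3874, 'turn': np.float64(0.0061)}
px [282.2 217.8] 3373 mean [473.1 246.7  72.9] zmed 73.4 rect [482.2 246.9] [209.5  21. ] 5.3
px [364.  217.7] 3381 mean [465.  334.8  72.8] zmed 73.4 rect [473.9 336.3] [209.1  21. ] 4.9
red clip [410.3 241.6] [24.7 49.8]
red clip [553.2 254.6] [25.8 49.3]
red seat [481.8 248.1] 5.195496340329611
red band [481.8 247.7] [44.2 19.4] 5.846109867095947
blue clip [402.2 331. ] [24.6 49.6]
blue clip [543.1 361.7] [24.3 13. ]
blue seat [472.7 346.3] 12.315104419940122
blue band [474.1 337.3] [43.9 18.6] 7.958531379699707
```

View pics/w17.png

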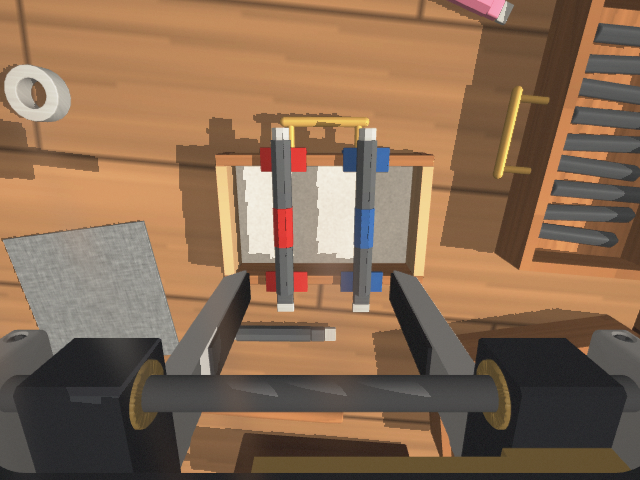

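View pics/s3.png

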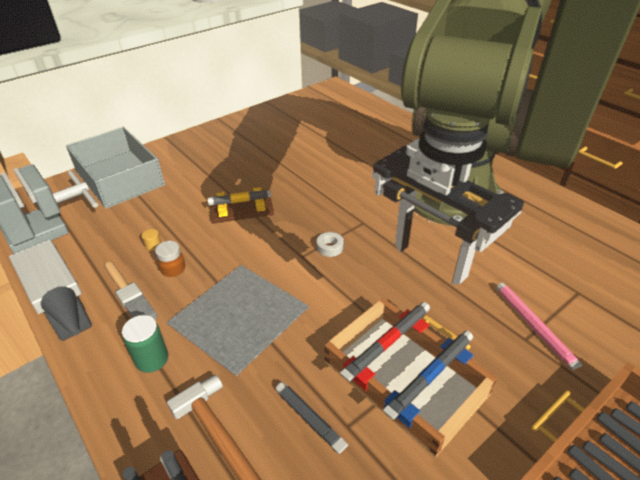

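```bash
python3 -c "
from cell import manip
print(manip.sign_off())"
```

```text
the job is handed in; nothing more can be done
None
```

The job is done and handed in at about 37 s, with the gripper clear of everything. I laid red then blue on the mat, put the yellow chisel in its rest, then returned blue and red to their own clips.

My last checks with the wrist camera:

| Chisel | Measured centre (mm) | Seat (mm) | Angle off square |
|---|---|---|---|
| Yellow, in the rest | (441.9, -293.8) | (441.8, -293.3) | about 0.4° |
| Red, on red clips | (482.2, 246.9) | (481.8, 248.1) | about 0.2° |
| Blue, on blue clips | (473.9, 336.3) | (474.0, 337.6) | about 0.2° |

- **Disagreement:** red and blue both read about 1.2 mm low in y when I fit the bar outline. The band fit puts each within 0.4 mm of its seat. I think this is a bias in the outline fit rather than a real offset.
- **Band angles:** the short bands alone gave looser angles, 5.8° and 8.0° against the drawer's 5.1°. I relied on the full bar length for squareness instead.
- **Blue clips:** one of them was partly hidden in the final view, so the blue seat comes from the earlier clear view.
- **Bystanders:** the jar, the plain chisel and the pink look-alike sit where they did at the start in the last scene picture. I compared these by eye only.

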